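# Put the chess mould set away in its box

## Robot

A 6-joint arm with a two-finger parallel gripper is mounted at the origin on the work surface. World frame = base frame: x ahead of the robot, y to its left, z up, the work surface at z = 0. Lengths are in m, angles in rad, forces in N, time in s.
With the tool pointing down it reaches from about 0.3 to 0.875 m from the base axis. Payload 6.4 kg.
Tool frame: the origin (TCP) lies on the mounting face of the last link; the fingertips stand 173 mm ahead of it and the grasp point (between the pads) lies 155 mm ahead of it (ctrl.tip_reach is the distance from the TCP to the fingertips, in m); z points along the fingers, y is the line along which they close (so a half turn about z gives the same grasp; the last joint's range is limited). The gripper opens to 85 mm and grips with 20 to 120 N. Pads are 22 mm wide; open, the fingers measure 114 mm over their backs; the gripper's body (76 mm by 85 mm) begins 54 mm behind the grasp point. The pads swing forward as they close: fully open they stand 13 mm farther back than shut.
Start: joints at [1.059, 0.181, 1.607, -0, 1.354, -0.206], TCP at [0.173, 0.548, 0.405] pointing down, gripper open.
Joint ranges: [-2.99, 2.99], [-0.89, 2.07], [0.3, 2.58], [-1.14, 4.28], [0, 2.63], [-3.12, 3.12]. Speed limits (rad/s): [2.57, 2.57, 3.01, 3.14, 3.14, 3.14].

## Interface

Orientations are given as a unit quaternion [w, x, y, z].
In Python, from bench import ctrl gives the robot as it stands.
- The arm moves only by the shell command python3 -m pendant 'ROWS'. ROWS is JSON, a list that holds one entry, the list of rows, each a list of 7 numbers: the opening, from 0 (shut) to 1 (fully open), then the shift along the tool's x, y, z in mm, then the turn, a rotation vector about the tool's x, y, z in rad. A call has 1 to 5 rows; each row is the pose to reach, as a shift and turn from the pose commanded when the call began, along the tool's axes at that moment; what a row does not reach only later rows make up. A row lasts 1/12 s, in which the tool goes at most 41.7 mm and 7.16 degrees, less where a joint would pass 70% of its speed; a pose out of reach is approached as far as the arm can. A call with a gripper value outside its range is refused whole. The fingers move at their own pace and stop on an object; the grip force is fixed at half the most. Time passes only in rows, so rows that repeat a pose let the fingers close. It gives the time, the measured TCP pose, the force, the opening and the grip force at its end, in the units of the state.
- ctrl.get_obs(): the state, without advancing time (a new reading comes with each control period).
- ctrl.camera(name): name is "side" or "top"; returns the picture (384x512x3 uint8, red, green, blue); there is no depth.
- ctrl.camera_params(name): a dict with "mtx" (3x3 intrinsics, pixels), "distortion" ([k1, k2, p1, p2, k3] as OpenCV has them; the pictures are not rectified), "world_from_camera" (4x4, takes a point from camera to world coordinates). Camera axes: x right, y down, z forward; pixel columns grow to the right and rows downward; lengths in m; the calibration is good to about 2 mm. A picture is of the moment at which its call begins. camera_params takes no time and is no camera call.
- ctrl.hand_in(): hands the job in; it is judged then, once.
Trained networks look in the newest picture that a camera, given by its name, has taken for a name from the list of things; names that differ only in an ending like _2 or _b are one class to them, and where a whole thing is asked for, a point or a joint stands for the part that bears it (a point fixed in the world has none). Each returns a list of dicts, best first, with "confidence" (0 to 1); they miss things now and then, are a little off and sometimes report something else, mostly with a low value. They report only what shows in the picture. A call takes as long as a camera call. They do not tell look-alikes from the thing itself.
- ctrl.boxes_of(camera, name): "point" ([column, row] as shares, 0 to 1, of the picture: columns of its width, rows of its height, amid what is visible of it).
The state is a dict: "time_s": time; "q": joint angles; "dq": joint speeds; "joint_efforts": joint torques, N m; "eef_pos": TCP position; "eef_rot": TCP orientation; "wrist_force": force on the tool from outside, world axes, zero at the start; "torque": the same for the moment, N m; "opening": opening from 0.0 (shut) to 1.0 (fully open); "grasp_force": force on a finger pad.
Only numpy, scipy, OpenCV 4.12 (cv2) and the standard library are available. Lean on these libraries where they do the work, as an engineer would, in place of code of your own. Each camera call takes 0.05 s, during which the arm holds its last target. There are 200 camera calls.

## Task

Put the chess mould set away in its plywood box: first move whatever pot moulds have been left on the lid over to the cardboard sheet, standing upright beside the moulds already there, then take the lid off and lay it aside. The heavy plaster mould halves go in first, side by side flat on the floor of the box, flange down as they lie now; only then put the light chess pieces in on top of them, and finally put the lid back on the box, fully down. Leave the other things on the bench where they are.

Things in the scene. Friction and masses are not known exactly. Their poses are not given: they have to be found in the camera images.
- box_in (a point): centre of the inner floor of the open plywood box, which stands fixed on the bench; box frame: x and y along its sides, z up. Inside 168 (x) by 196 (y) by 102 deep; walls and floor 8 thick, so outside 184 by 212 by 110 high and this point is 8 above the bench
- lid_bar (a point): middle (half-way up) of the wooden grip bar, 24 thick (x), 120 long (y), 36 high, along the middle of the loose plywood lid. Lid 202 (x) by 230 (y), panel 8 thick, with a skirt 20 deep that goes outside the box walls with 4 to spare each side; 0.42 kg. This point is 18 above the lid's top and 46 above the skirt's lower edge; lid fully down: 128 above box_in
- potA_c (a point): centre (half-way up) of a pale blue silicone pot mould, an upright cylinder 60 in diameter (the largest), 100 high, 0.38 kg; it stands on the lid on the near side of the grip bar, or is absent
- potB_c (a point): the same for a second pot mould (60 in diameter, 100 high), on the lid on the far side of the grip bar, or absent; at least one of the two is there
- sheet_top (a point): centre of the upper face of a cardboard sheet fixed on the bench, 200 (x) by 240 (y), 4 thick; its far (+x) half carries two other pot moulds, its near (-x) half is free; z up. The bench left of the box and nearer the robot than this sheet is kept free, with room to lay the lid down
- halfA_c (a point): centre (half-way up) of a white plaster mould half lying flange down on the bench: flange 140 (x) by 86 (y) by 10 thick below, and on it a narrower body 116 (x) by 50 (y), from 10 to 38 high, flat on top; it can be gripped across the 50. z up; 0.55 kg. Two flanges fill the box floor but for about 24 in y and 28 in x
- halfB_c (a point): the same for the second mould half, of the same shape
- rook_c (a point): centre (half-way up) of a white resin rook standing on the bench, 58 high, base 44 in diameter, shaft 29 between heights 13 and 43, head 36; z is its own axis; 60 g; may be absent
- pawn_c (a point): the same for a white resin pawn, 56 high, base 42, shaft 23 between heights 13 and 41, head 27; may be absent
- bishop_c (a point): the same for a white resin bishop, 60 high, base 40, shaft 23 between heights 13 and 45, head 23; may be absent
- oldpot1: tapered pot mould, 68 in diameter at the foot, 112 high, on the far half of the cardboard sheet, to be left alone; origin under its centre
- oldpot2: pot mould 60 in diameter, 100 high, on the far half of the cardboard sheet, to be left alone; origin under its centre
- sandblock: grey sanding block 100 by 68 by 26 on the bench right of the box, to be left alone; origin under its centre
- mixcup: white mixing cup 74 in diameter, 85 high, beyond the chess pieces, to be left alone; origin under its centre
- brush: paint brush lying between robot and box, to be left alone; origin under its middle
- resin: white bottle 72 in diameter, 170 high, beyond the box, to be left alone; origin under its centre
- spatula: spatula lying at the far right of the bench, to be left alone; origin under its middle
There are look-alikes about, which are no part of the job. What is shaped like the part that bears halfB_c but purple is not meant.

How it is judged:
On the way, in this order (a step that is already met when the one before it is completed fails the run):
1. every pot mould that was on the lid stands upright on the cardboard sheet (x of potA_c in the frame of sheet_top between -0.09 and 0.09 m and y of potA_c in the frame of sheet_top between -0.11 and 0.11 m and z of potA_c in the frame of sheet_top between 0.04 and 0.06 m and angle between each of potA_c, potB_c's own z axis and vertical below 0.15 rad and x of potB_c in the frame of sheet_top between -0.09 and 0.09 m and y of potB_c in the frame of sheet_top between -0.11 and 0.11 m and z of potB_c in the frame of sheet_top between 0.04 and 0.06 m), for 0.2 s.
2. the lid is off the box and clear of it (horizontal distance between lid_bar and box_in above 0.17 m), for 0.2 s.
3. both mould halves lie side by side flat on the box floor, flange down (x of halfA_c in the frame of box_in between -0.03 and 0.03 m and y of halfA_c in the frame of box_in between -0.07 and 0.07 m and z of halfA_c in the frame of box_in between 0.012 and 0.026 m and angle between each of halfA_c, halfB_c's own z axis and vertical below 0.07 rad and x of halfB_c in the frame of box_in between -0.03 and 0.03 m and y of halfB_c in the frame of box_in between -0.07 and 0.07 m and z of halfB_c in the frame of box_in between 0.012 and 0.026 m), for 0.2 s.
4. every chess piece is in the box, on top of the mould halves (x of rook_c in the frame of box_in between -0.084 and 0.084 m and y of rook_c in the frame of box_in between -0.098 and 0.098 m and z of rook_c in the frame of box_in between 0.02 and 0.1 m and x of pawn_c in the frame of box_in between -0.084 and 0.084 m and y of pawn_c in the frame of box_in between -0.098 and 0.098 m and z of pawn_c in the frame of box_in between 0.02 and 0.1 m and x of bishop_c in the frame of box_in between -0.084 and 0.084 m and y of bishop_c in the frame of box_in between -0.098 and 0.098 m and z of bishop_c in the frame of box_in between 0.02 and 0.1 m), for 0.2 s.
At the end, for the whole second after the job is handed in: pots from the lid upright (0.15 rad) on the sheet, axes 10 mm inside its edges; both halves flat, flange down, on the box floor (7 mm, 0.07 rad); every chess piece inside the box above them; lid fully down on the box (5 mm in height, 12 mm sideways, 0.04 rad) (all of step 1 and all of step 3 and all of step 4 and z of lid_bar in the frame of box_in between 0.123 and 0.133 m and x of lid_bar in the frame of box_in between -0.012 and 0.012 m and y of lid_bar in the frame of box_in between -0.012 and 0.012 m and angle between lid_bar's own z axis and vertical below 0.04 rad); the robot touches nothing.
It fails at once if another thing on the bench is pushed more than 50 mm away or knocked over (distance of any of oldpot1, oldpot2, sandblock, mixcup, brush, resin, spatula from where it was at the start of the episode above 0.05 m or angle between any of oldpot1, oldpot2, mixcup, resin's own z axis and vertical above 0.6 rad).
Of potA, potB only 1 to 2 are there at a start; the rules pass over those that are not, and their reading is None.
Of rook, pawn, bishop only 2 to 3 are there at a start; the rules pass over those that are not, and their reading is None.
At some moment in a run one of halfA, halfB may be knocked a few centimetres aside while the robot is not near it.
It also fails if it takes over 210 s, if anything falls off the work surface, if the arm or the gripper's body presses on something with over 40 N, if the wrist force passes 120 N, or if a joint passes its speed limit or range.

## Working session

There is one attempt and no reset: what is moved stays moved. The work goes in short steps, Python scripts to look and compute and a shell command to move; the robot and the scene stay as the last step left them, time stands still between calls to the robot, and variables do not carry over. Pictures are saved under pics/ and viewed, at most 14 in all, crops included, and the job is handed in when it is done.

```bash
ls; mkdir -p pics
python3 - <<'E'
from bench import ctrl
import cv2,numpy as np
np.set_printoptions(precision=3,suppress=True)
for c in("top","side"):
    im=ctrl.camera(c); cv2.imwrite(f"pics/{c}0.png",cv2.resize(im[:,:,::-1],(800,600),interpolation=cv2.INTER_CUBIC))
    p=ctrl.camera_params(c); print(c,np.array(p["mtx"]),np.array(p["distortion"]),np.array(p["world_from_camera"]))
    for n in "box_in lid_bar potA_c potB_c sheet_top halfA_c halfB_c rook_c pawn_c bishop_c oldpot1 oldpot2 sandblock mixcup brush resin spatula".split():
        print(n,[(round(d["point"][0]*512),round(d["point"][1]*384),round(d["confidence"],2)) for d in ctrl.boxes_of(c,n)][:5])
print(ctrl.get_obs())
E
```

```text
pics
top [[372.361   0.    256.894]
 [  0.    372.361 191.83 ]
 [  0.      0.      1.   ]] [-0.055  0.     0.     0.     0.   ] [[ 0.012 -0.989  0.145  0.302]
 [-1.    -0.015 -0.022 -0.046]
 [ 0.024 -0.145 -0.989  1.411]
 [ 0.     0.     0.     1.   ]]
box_in [(143, 175, 0.58), (243, 196, 0.42)]
lid_bar [(235, 171, 0.96)]
potA_c []
potB_c [(227, 146, 0.79), (142, 174, 0.44)]
sheet_top [(144, 174, 0.73), (344, 171, 0.39), (158, 152, 0.3)]
halfA_c [(296, 229, 0.83)]
halfB_c [(339, 228, 0.76), (322, 283, 0.71)]
rook_c []
pawn_c []
bishop_c [(318, 156, 0.52)]
oldpot1 [(124, 153, 0.85), (157, 153, 0.82)]
oldpot2 [(124, 153, 0.85), (157, 153, 0.82)]
sandblock [(335, 144, 0.83)]
mixcup [(285, 125, 0.69)]
brush [(228, 225, 0.94)]
resin [(228, 113, 0.62)]
spatula [(380, 201, 0.87), (230, 228, 0.42)]
side [[488.177   0.    248.383]
 [  0.    488.177 191.36 ]
 [  0.      0.      1.   ]] [-0.175  0.     0.     0.     0.   ] [[ 0.953 -0.16   0.256  0.037]
 [-0.302 -0.473  0.828 -1.444]
 [-0.011 -0.866 -0.499  0.969]
 [ 0.     0.     0.     1.   ]]
box_in [(273, 212, 0.95)]
lid_bar [(269, 187, 0.9
[... 245 characters left out ...]
51, 0.7), (270, 186, 0.47)]
oldpot1 [(252, 148, 0.55), (262, 157, 0.54)]
oldpot2 [(252, 148, 0.55), (262, 157, 0.54)]
sandblock [(351, 263, 0.8)]
mixcup [(337, 217, 0.57)]
brush [(218, 215, 0.6)]
resin [(326, 180, 0.78)]
spatula [(303, 317, 0.77)]
{'time_s': 1.8, 'q': array([ 1.059,  0.181,  1.607,  0.   ,  1.354, -0.206]), 'dq': array([ 0.001, -0.001,  0.001,  0.002,  0.001,  0.001]), 'joint_efforts': array([  0.001, -44.484, -35.167,  -0.   ,   0.001,  -0.   ]), 'eef_pos': array([0.173, 0.548, 0.405]), 'eef_rot': array([-0.   ,  0.152,  0.988,  0.   ]), 'wrist_force': array([0.555, 0.618, 0.196]), 'torque': array([ 0.006,  0.006, -0.002]), 'grasp_force': 0.0, 'opening': 0.9972110760880685}
```

View pics/top0.png

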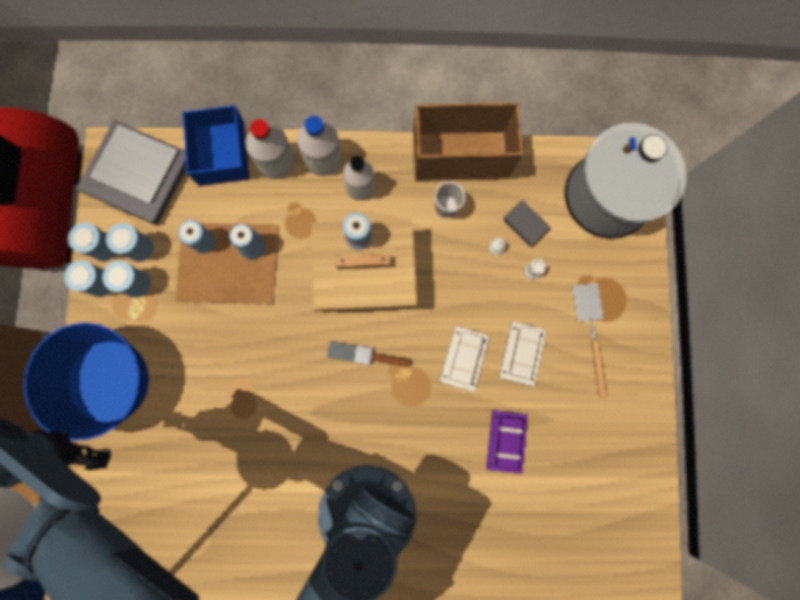

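View pics/side0.png

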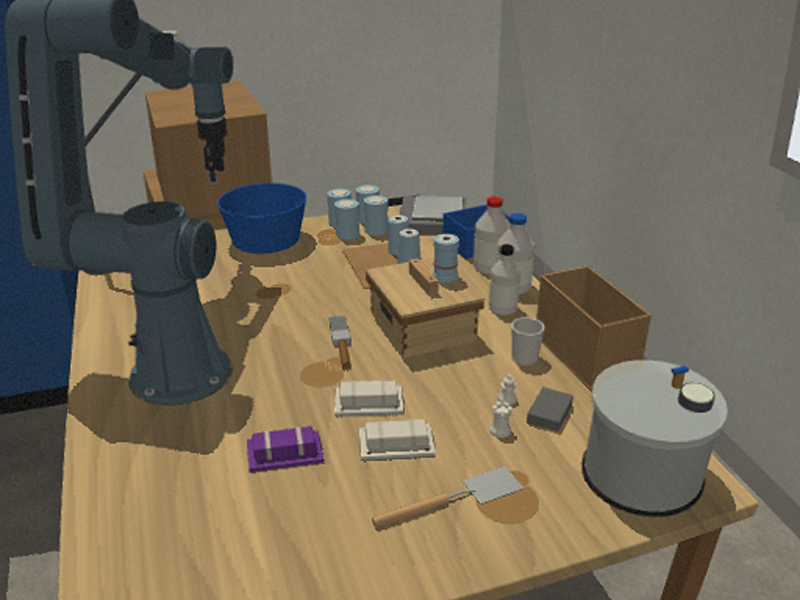

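Seen in top (800 px scale): a single pot mould, on the far side of the bar (potB) at (357,230). White halves are at (465,358) and (523,353); the purple look-alike at (508,440) is not meant. Two chess pieces stand at (498,245) and (537,268). I'll write the helper and make one enlarged crop.

```bash
cat > h.py <<'E'
from bench import ctrl
import cv2,numpy as np
from scipy.spatial.transform import Rotation as R
np.set_printoptions(precision=4,suppress=True)
def px(c,pts,z):
    p=ctrl.camera_params(c);T=np.array(p["world_from_camera"])
    u=cv2.undistortPoints(np.array(pts,float).reshape(-1,1,2),np.array(p["mtx"]),np.array(p["distortion"])).reshape(-1,2)
    d=np.c_[u,np.ones(len(u))]@T[:3,:3].T
    return T[:3,3]+d*((z-T[2,3])/d[:,2:])
def proj(c,P):
    p=ctrl.camera_params(c);T=np.linalg.inv(np.array(p["world_from_camera"]))
    return cv2.projectPoints(np.array(P,float).reshape(-1,1,3),cv2.Rodrigues(T[:3,:3])[0],T[:3,3],np.array(p["mtx"]),np.array(p["distortion"]))[0].reshape(-1,2)
def tri(pt,ps):
    # top & side pixel rays -> closest point
    A=[];b=[]
    for c,q in(("top",pt),("side",ps)):
        o=np.array(ctrl.camera_params(c)["world_from_camera"])[:3,3];d=px(c,[q],0)[0]-o;d/=np.linalg.norm(d)
        M=np.eye(3)-np.outer(d,d);A.append(M);b.append(M@o)
    return np.linalg.solve(sum(A),sum(b))
def pose():
    o=ctrl.get_obs();q=o["eef_rot"];r=R.from_quat([q[1],q[2],q[3],q[0]]);return o,np.array(o["eef_pos"]),r
def go(x,y,zg,yaw):
    """tool shift mm + rotvec to put grasp point at x,y,zg with tool pointing down, closing line at yaw (deg from world y)"""
    o,p,r=pose();t=R.from_euler("z",yaw,degrees=True)*R.from_quat([0,1,0,0])
    d=r.inv().apply(np.array([x,y,zg+.155])-p)*1000
    rv=(r.inv()*t).as_rotvec()
    print("t",round(o["time_s"],1),"shift",d.round(1),"rot",rv.round(3),"open",round(o["opening"],2),"F",np.round(o["wrist_force"],1))
E
python3 - <<'E'
from h import *
for c,rs in(("top",[(190,130,90,75),(280,140,90,75),(270,200,90,75)]),("side",[(220,140,110,82),(300,230,64,48),(205,235,90,70)])):
    im=ctrl.camera(c)[:,:,::-1]
    cv2.imwrite(f"pics/{c}_raw.png",im)
    out=np.zeros((600,800,3),np.uint8)
    for i,(x,y,w,h) in enumerate(rs):
        s=min(400//w,300//h); k=cv2.resize(im[y:y+h,x:x+w],None,fx=s,fy=s,interpolation=cv2.INTER_CUBIC)
        out[300*(i//2):300*(i//2)+k.shape[0],400*(i%2):400*(i%2)+k.shape[1]]=k; print(c,i,"scale",s,"origin",x,y)
    cv2.imwrite(f"pics/{c}_crop.png",out)
E
```

```text
top 0 scale 4 origin 190 130
top 1 scale 4 origin 280 140
top 2 scale 4 origin 270 200
side 0 scale 3 origin 220 140
side 1 scale 6 origin 300 230
side 2 scale 4 origin 205 235
```

View pics/top_crop.png

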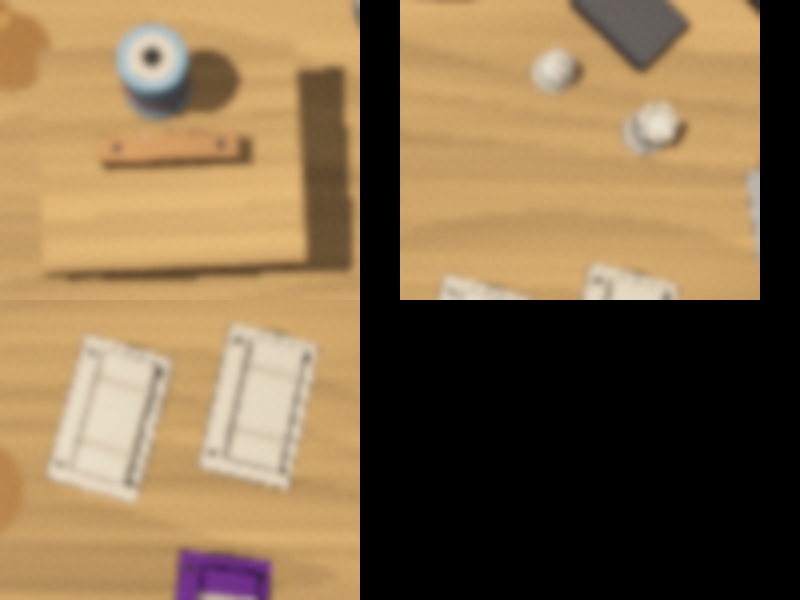

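View pics/side_crop.png

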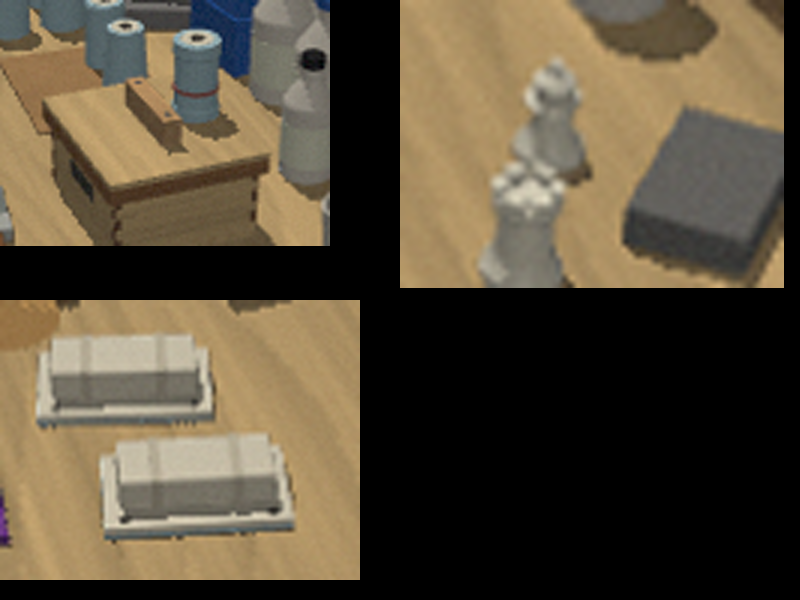

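The side crop shows the rook (crenellated head, near the camera, crop (528,190)) and the bishop (pointed head, crop (557,85)), with no pawn. The two white parts are the halves, and the pot is on the lid's far side (crop (197,75)).

Run:
```python
from h import *
def cr(pts,o,off=(0,0),s=4): return (np.array(pts,float)-off+.5)/s-.5+np.array(o)
def show(n,P): print(n,P[:,:2].round(4).tolist())
L=cr([(43,262),(306,262),(298,68)],(190,130)); show("lid near L,R,farR",px("top",L,.118))
B=cr([(103,137),(240,135),(240,156),(103,160)],(190,130)); b=px("top",B,.154); show("bar",b); print(b.mean(0))
b2=px("side",cr([(126,82),(138,79),(183,118),(166,125)],(220,140),s=3),.154); show("bar side",b2); print(b2.mean(0))
show("pot top",px("top",cr([(152,57)],(190,130)),.218)); show("pot side",px("side",cr([(197,36)],(220,140),s=3),.218))
for n,c in(("A",[(85,337),(171,358),(133,500),(48,478)]),("B",[(233,325),(317,345),(290,490),(201,468)])):
    P=px("top",cr(c,(270,200),(0,300)),.008); print(n,P.mean(0)); v=(P[0]+P[1]-P[2]-P[3])/2;w=(P[0]+P[3]-P[1]-P[2])/2; print("len",np.linalg.norm(v),np.linalg.norm(w),"yaw",np.degrees(np.arctan2(v[1],v[0])),np.degrees(np.arctan2(-w[0],w[1])))
show("bish",px("top",cr([(555,67)],(280,140),(400,0)),.05)); show("rook",px("top",cr([(657,122)],(280,140),(400,0)),.058))
show("bish side",px("side",cr([(557,62),(548,160)],(300,230),(400,0),6),.06)[:1]);show("base",px("side",cr([(548,152)],(300,230),(400,0),6),.01))
show("rook side",px("side",cr([(528,185)],(300,230),(400,0),6),.058))
S=px("top",(np.array([(181,225),(278,226),(273,303),(176,301)])+.5)*.64-.5,.004); show("sheet",S); print(S.mean(0))
show("oldpots",px("top",(np.array([(191,232),(241,236)])+.5)*.64-.5,.108))
go(.5,.5,.3,0)
```

```text
lid near L,R,farR [[0.4772, 0.1232], [0.4807, -0.1069], [0.6558, -0.0983]]
bar [[0.5818, 0.0707], [0.5855, -0.0473], [0.567, -0.0476], [0.5616, 0.0701]]
[0.574  0.0115 0.154 ]
bar side [[0.5558, 0.0613], [0.5723, 0.0642], [0.5888, -0.047], [0.5642, -0.0566]]
[0.5703 0.0055 0.154 ]
pot top [[0.6357, 0.0263]]
pot side [[0.6347, 0.0301]]
A [ 0.3685 -0.2296  0.008 ]
len 0.13811689917542563 0.0831091078699233 yaw -15.022283019285956 -13.381251951666078
B [ 0.3808 -0.3733  0.008 ]
len 0.13984752021938374 0.08457187346349636 yaw -12.569840679783628 -12.935518904620206
bish [[0.6406, -0.3061]]
rook [[0.5878, -0.3999]]
bish side [[0.6441, -0.312]]
base [[0.6374, -0.3235]]
rook side [[0.5863, -0.4011]]
sheet [[0.689, 0.4754], [0.6899, 0.233], [0.4964, 0.2367], [0.4976, 0.4744]]
[0.5932 0.3549 0.004 ]
oldpots [[0.6441, 0.4125], [0.6363, 0.2964]]
t 1.9 shift [-326.3   52.3  -50.3] rot [ 0.     0.    -0.306] open 1.0 F [-0.3 -0.4 -0.2]
```

```bash
python3 -m pendant '[[[1,-154,-88,-50,0,0,-0.306],[1,-154,-88,-50,0,0,-0.306],[1,-154,-88,-50,0,0,-0.306],[1,-154,-88,-50,0,0,-0.306],[1,-154,-88,-50,0,0,-0.306]]]'
python3 -m pendant '[[[1,-114,-130,0,0,0,0],[1,-114,-130,0,0,0,0],[1,-114,-130,0,0,0,0],[1,-114,-130,0,0,0,0],[1,-114,-130,0,0,0,0]]]'
python3 -m pendant '[[[1,-114,-130,0,0,0,0],[1,-114,-130,0,0,0,0],[1,-114,-130,0,0,0,0],[1,-114,-130,0,0,0,0],[1,-114,-130,0,0,0,0]]]'
python3 -c "
from h import *
go(.635,.028,.30,0)"
```

```text
time_s: 2.32
eef_pos: [0.2954, 0.4159, 0.4562]
eef_rot: [0.001, 0.0, 1.0, 0.0]
wrist_force: [0.0, 0.0, 0.5]
opening: 1.002
grasp_force: 0.0
time_s: 2.73
eef_pos: [0.4108, 0.284, 0.4549]
eef_rot: [0.001, 0.003, 1.0, -0.001]
wrist_force: [0.4, -0.0, -0.3]
opening: 0.998
grasp_force: 0.0
time_s: 3.15
eef_pos: [0.5246, 0.1538, 0.4546]
eef_rot: [0.001, 0.002, 1.0, -0.001]
wrist_force: [0.4, 0.3, -0.5]
opening: 0.999
grasp_force: 0.0
t 3.1 shift [-111.  -125.3    0. ] rot [-0.002  0.002 -0.005] open 1.0 F [ 0.4  0.3 -0.5]
```

```bash
python3 -m pendant '[[[1,-111,-125,0,0,0,-0.005],[1,-111,-125,0,0,0,-0.005],[1,-111,-125,0,0,0,-0.005],[1,-111,-125,0,0,0,-0.005],[1,-111,-125,0,0,0,-0.005]]]' >/dev/null
python3 -m pendant '[[[1,0,0,30,0,0,0],[1,0,0,55,0,0,0],[1,0,0,80,0,0,0],[1,0,0,100,0,0,0],[1,0,0,115,0,0,0]]]'
python3 -m pendant '[[[0.3,0,0,0,0,0,0],[0.3,0,0,0,0,0,0],[0.3,0,0,0,0,0,0],[0.3,0,0,0,0,0,0],[0.3,0,0,0,0,0,0]]]'
python3 -m pendant '[[[0.3,0,0,0,0,0,0],[0.3,0,0,0,0,0,0],[0.3,0,0,0,0,0,0],[0.3,0,0,0,0,0,0],[0.3,0,0,0,0,0,0]]]'
python3 -c "
from h import *
go(.545,.355,.25,0)"
```

```text
time_s: 3.98
eef_pos: [0.6318, 0.0339, 0.3371]
eef_rot: [-0.002, -0.003, 1.0, 0.0]
wrist_force: [-1.0, 0.0, 0.6]
opening: 1.005
grasp_force: 0.0
time_s: 4.4
eef_pos: [0.6326, 0.0334, 0.3405]
eef_rot: [0.001, -0.003, 1.0, 0.0]
wrist_force: [-0.5, 0.4, -0.4]
opening: 0.689
grasp_force: 64.8
time_s: 4.82
eef_pos: [0.6327, 0.0334, 0.3404]
eef_rot: [0.001, -0.003, 1.0, 0.0]
wrist_force: [-1.1, 1.8, 2.8]
opening: 0.692
grasp_force: 65.1
t 4.8 shift [ 85.9 322.1 -64.5] rot [0.    0.001 0.005] open 0.69 F [-1.1  1.8  2.8]
```

```bash
python3 -m pendant '[[[0.3,0,0,-20,0,0,0],[0.3,0,0,-40,0,0,0],[0.3,0,0,-60,0,0,0],[0.3,0,0,-65,0,0,0],[0.3,0,0,-65,0,0,0]]]'
python3 -m pendant '[[[0.3,10,30,0,0,0,0],[0.3,20,65,0,0,0,0],[0.3,30,100,0,0,0,0],[0.3,37,135,0,0,0,0],[0.3,43,160,0,0,0,0]]]'
python3 -m pendant '[[[0.3,10,35,0,0,0,0],[0.3,20,70,0,0,0,0],[0.3,30,105,0,0,0,0],[0.3,37,140,0,0,0,0],[0.3,43,162,0,0,0,0]]]'
python3 -c "
from h import *
im=ctrl.camera('side');cv2.imwrite('pics/s1.png',cv2.resize(im[80:272,140:396,::-1],(768,576)))
go(.545,.355,.074,0)"
```

```text
time_s: 5.23
eef_pos: [0.6329, 0.033, 0.4062]
eef_rot: [0.002, -0.003, 1.0, -0.0]
wrist_force: [0.6, -0.6, -4.1]
opening: 0.69
grasp_force: 65.7
time_s: 5.65
eef_pos: [0.5872, 0.1953, 0.4022]
eef_rot: [-0.002, -0.003, 1.0, 0.0]
wrist_force: [0.4, -0.3, -3.0]
opening: 0.691
grasp_force: 66.1
time_s: 6.07
eef_pos: [0.5431, 0.3575, 0.4021]
eef_rot: [-0.002, -0.004, 1.0, -0.0]
wrist_force: [0.4, -1.1, -4.2]
opening: 0.685
grasp_force: 66.2
t 6.1 shift [ -3.8  -5.7 173.1] rot [ 0.002 -0.004  0.01 ] open 0.69 F [-1.9  1.5 -3.4]
```

View pics/s1.png

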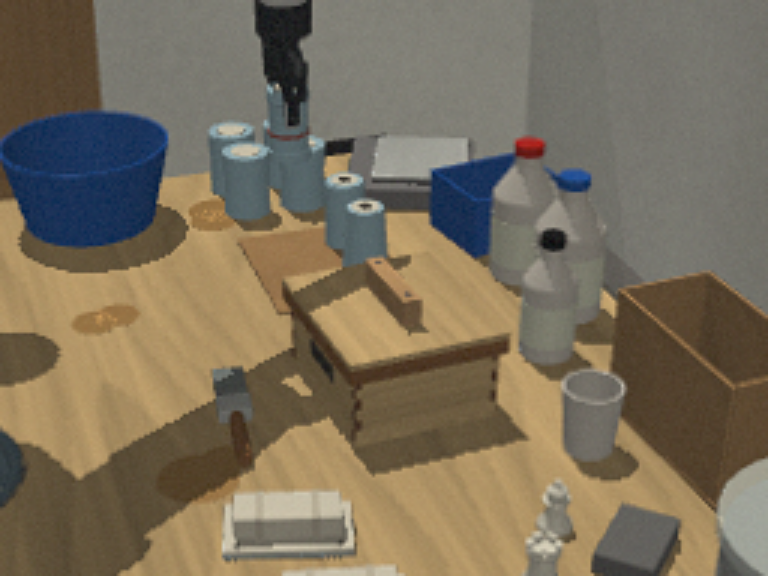

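The pot is held upright above the sheet's free half, picture (288,150).

```bash
python3 -m pendant '[[[0.3,0,0,30,0,0,0],[0.3,0,0,65,0,0,0],[0.3,0,0,100,0,0,0],[0.3,0,0,130,0,0,0],[0.3,0,0,150,0,0,0]]]'
python3 -m pendant '[[[0.3,0,0,6,0,0,0],[0.3,0,0,12,0,0,0],[0.3,0,0,18,0,0,0],[0.3,0,0,23,0,0,0],[0.3,0,0,23,0,0,0]]]'
python3 -c "
from h import *
go(.545,.355,.0725,0)"
```

```text
time_s: 6.53
eef_pos: [0.5427, 0.3535, 0.2484]
eef_rot: [-0.004, -0.003, 1.0, -0.002]
wrist_force: [-0.2, -1.7, -3.6]
opening: 0.688
grasp_force: 66.4
time_s: 6.95
eef_pos: [0.545, 0.3547, 0.2318]
eef_rot: [0.0, -0.003, 1.0, 0.0]
wrist_force: [-0.9, -0.8, -3.7]
opening: 0.688
grasp_force: 66.4
t 7.0 shift [0.  0.3 4.3] rot [0.    0.    0.005] open 0.69 F [-0.9 -0.8 -3.7]
```

```bash
python3 -m pendant '[[[0.3,0,0,2,0,0,0],[0.3,0,0,4,0,0,0],[0.3,0,0,5,0,0,0],[0.3,0,0,5,0,0,0],[0.3,0,0,5,0,0,0]]]'
python3 -m pendant '[[[1,0,0,0,0,0,0],[1,0,0,0,0,0,0],[1,0,0,0,0,0,0],[1,0,0,0,0,0,0],[1,0,0,0,0,0,0]]]'
python3 -m pendant '[[[1,0,0,-35,0,0,0],[1,0,0,-75,0,0,0],[1,0,0,-115,0,0,0],[1,0,0,-150,0,0,0],[1,0,0,-150,0,0,0]]]'
python3 -c "
from h import *
go(.572,.009,.23,92);go(.572,.009,.23,-88);print(ctrl.get_obs()['q'])"
```

```text
time_s: 7.37
eef_pos: [0.5449, 0.3547, 0.2269]
eef_rot: [0.0, -0.003, 1.0, 0.0]
wrist_force: [0.4, 0.8, -4.3]
opening: 0.687
grasp_force: 66.4
time_s: 7.78
eef_pos: [0.5451, 0.3547, 0.2271]
eef_rot: [0.0, -0.003, 1.0, 0.0]
wrist_force: [0.0, 0.8, 0.4]
opening: 1.002
grasp_force: 0.0
time_s: 8.2
eef_pos: [0.5468, 0.3556, 0.3868]
eef_rot: [0.007, -0.003, 1.0, 0.003]
wrist_force: [0.7, 1.0, 0.8]
opening: 0.999
grasp_force: 0.0
t 8.2 shift [ -23.3 -346.8    0.1] rot [-0.007  0.015 -1.6  ] open 1.0 F [0.7 1.  0.8]
t 8.2 shift [ -23.3 -346.8    0.1] rot [0.015 0.007 1.541] open 1.0 F [0.7 1.  0.8]
[ 0.3951  0.3595  1.4223  0.      1.3447 -1.1811]
```

```bash
python3 -m pendant '[[[1,-6,-40,0,0,0,0],[1,-9,-80,0,0,0,0],[1,-12,-120,0,0,0,0],[1,-12,-160,0,0,0,0],[1,-12,-174,0,0,0,0]]]' >/dev/null
python3 -m pendant '[[[1,-6,-40,0,0,0,0],[1,-9,-80,0,0,0,0],[1,-12,-120,0,0,0,0],[1,-12,-160,0,0,0,0],[1,-12,-173,0,0,0,0]]]' >/dev/null
python3 -m pendant '[[[1,0,0,0,0,0,0.12],[1,0,0,0,0,0,0.24],[1,0,0,0,0,0,0.36],[1,0,0,0,0,0,0.48],[1,0,0,0,0,0,0.6]]]' >/dev/null
python3 -m pendant '[[[1,0,0,0,0,0,0.12],[1,0,0,0,0,0,0.24],[1,0,0,0,0,0,0.36],[1,0,0,0,0,0,0.48],[1,0,0,0,0,0,0.6]]]' >/dev/null
python3 -m pendant '[[[1,0,0,0,0,0,0.12],[1,0,0,0,0,0,0.24],[1,0,0,0,0,0,0.341],[1,0,0,0,0,0,0.341],[1,0,0,0,0,0,0.341]]]'
python3 -c "
from h import *
im=ctrl.camera('top');cv2.imwrite('pics/t1.png',cv2.resize(im[90:240,80:280,::-1],(800,600)))
go(.572,.009,.136,-88)"
```

```text
time_s: 10.28
eef_pos: [0.5707, 0.0083, 0.3766]
eef_rot: [-0.0, 0.693, 0.721, 0.0]
wrist_force: [0.1, -1.0, -0.3]
opening: 0.996
grasp_force: 0.0
t 10.3 shift [ 0.7  1.3 85.6] rot [ 0.    -0.     0.004] open 1.0 F [ 0.7 -0.8 -1.2]
```

View pics/t1.png

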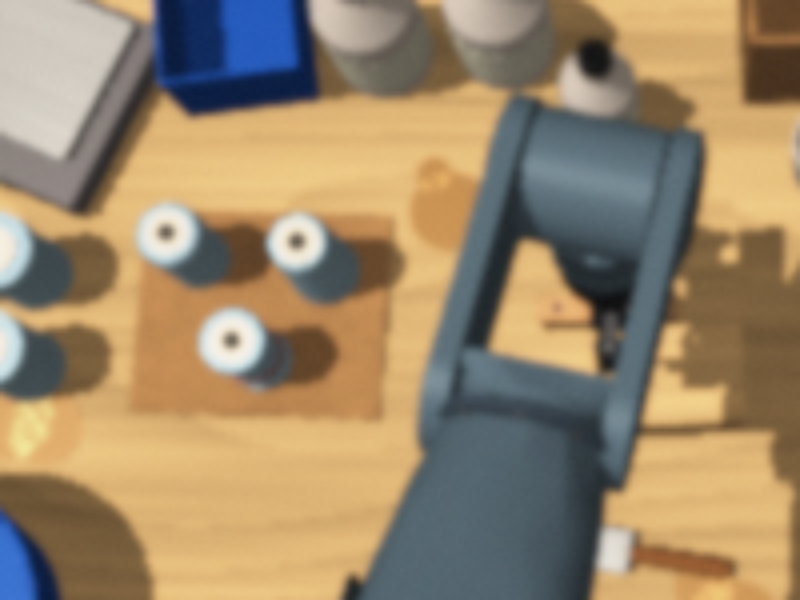

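The pot stands upright on the sheet's near half, picture (231,340), clear of the two old pots. The gripper is over the bar.

```bash
python3 -m pendant '[[[1,0,1,25,0,0,0],[1,0,1,45,0,0,0],[1,0,1,60,0,0,0],[1,0,1,72,0,0,0],[1,0,1,78,0,0,0]]]'
python3 -m pendant '[[[0,0,0,0,0,0,0],[0,0,0,0,0,0,0],[0,0,0,0,0,0,0],[0,0,0,0,0,0,0],[0,0,0,0,0,0,0]]]' >/dev/null
python3 -m pendant '[[[0,0,0,0,0,0,0],[0,0,0,0,0,0,0],[0,0,0,0,0,0,0],[0,0,0,0,0,0,0],[0,0,0,0,0,0,0]]]'
python3 -m pendant '[[[0,0,0,-4,0,0,0],[0,0,0,-10,0,0,0],[0,0,0,-18,0,0,0],[0,0,0,-26,0,0,0],[0,0,0,-34,0,0,0]]]'
python3 -m pendant '[[[0,0,0,-10,0,0,0],[0,0,0,-20,0,0,0],[0,0,0,-30,0,0,0],[0,0,0,-40,0,0,0],[0,0,0,-45,0,0,0]]]'
python3 -c "
from h import *
im=ctrl.camera('side');cv2.imwrite('pics/s2.png',cv2.resize(im[120:270,180:380,::-1],(800,600)))
print(px('top',[(94,243)],.1))
go(.36,.28,.22,0)"
```

```text
time_s: 10.75
eef_pos: [0.5711, 0.0081, 0.2968]
eef_rot: [-0.001, 0.694, 0.72, -0.001]
wrist_force: [-0.9, 0.6, 0.6]
opening: 1.0
grasp_force: 0.0
time_s: 11.58
eef_pos: [0.5727, 0.0077, 0.3005]
eef_rot: [0.002, 0.695, 0.719, 0.001]
wrist_force: [3.1, -0.0, 5.6]
opening: 0.265
grasp_force: 60.2
time_s: 12.0
eef_pos: [0.5709, 0.008, 0.3317]
eef_rot: [-0.001, 0.695, 0.719, -0.001]
wrist_force: [0.1, 0.1, -5.3]
opening: 0.271
grasp_force: 59.4
time_s: 12.42
eef_pos: [0.5719, 0.0078, 0.3798]
eef_rot: [0.001, 0.695, 0.719, 0.001]
wrist_force: [0.2, -0.7, -4.8]
opening: 0.27
grasp_force: 59.4
[[0.305  0.4924 0.1   ]]
t 12.5 shift [ 279.5 -202.5    4.5] rot [ 0.002  0.003 -1.536] open 0.26 F [ 0.7 -0.1 -4.4]
```

View pics/s2.png

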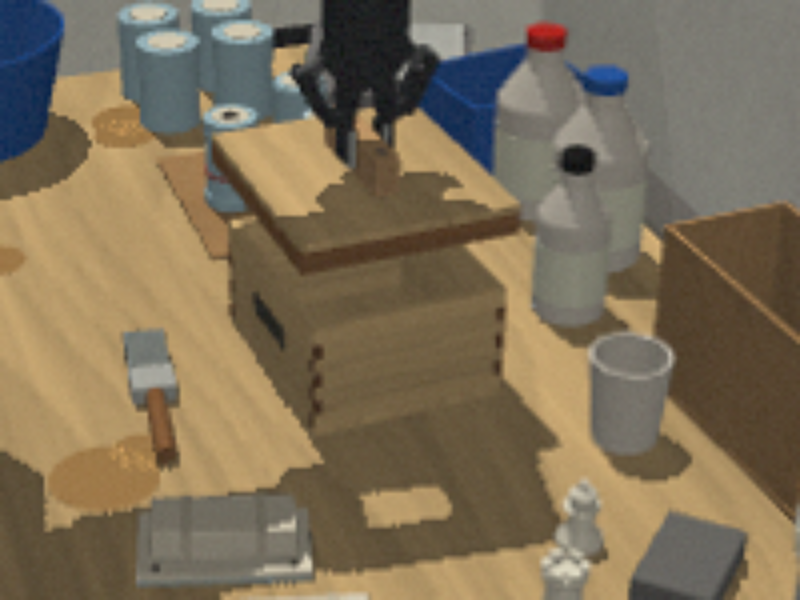

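The lid is level and clear of the box, with bar end at (378,165) and the box open below. I'll lay it aside to the left.

```bash
python3 -m pendant '[[[0,25,-17,0,0,0,0],[0,60,-41,0,0,0,0],[0,95,-64,0,0,0,0],[0,125,-85,0,0,0,0],[0,142,-96,0,0,0,0]]]' >/dev/null
python3 -m pendant '[[[0,25,-17,0,0,0,0],[0,60,-41,0,0,0,0],[0,95,-64,0,0,0,0],[0,125,-85,0,0,0,0],[0,142,-96,0,0,0,0]]]' 
python3 -m pendant '[[[0,0,0,30,0,0,0],[0,0,0,65,0,0,0],[0,0,0,100,0,0,0],[0,0,0,130,0,0,0],[0,0,0,150,0,0,0]]]'
python3 -m pendant '[[[0,0,0,4,0,0,0],[0,0,0,8,0,0,0],[0,0,0,12,0,0,0],[0,0,0,15,0,0,0],[0,0,0,15,0,0,0]]]'
python3 -c "
from h import *
go(.37,.285,.0555,-88)"
```

```text
time_s: 13.3
eef_pos: [0.367, 0.2872, 0.3776]
eef_rot: [-0.001, 0.694, 0.72, -0.0]
wrist_force: [0.5, -0.3, -4.9]
opening: 0.273
grasp_force: 59.9
time_s: 13.72
eef_pos: [0.3684, 0.2845, 0.2248]
eef_rot: [-0.001, 0.694, 0.719, -0.002]
wrist_force: [0.1, -1.4, -4.5]
opening: 0.271
grasp_force: 59.7
time_s: 14.13
eef_pos: [0.3704, 0.2851, 0.2135]
eef_rot: [0.0, 0.695, 0.719, 0.001]
wrist_force: [-0.4, -0.1, -4.4]
opening: 0.269
grasp_force: 59.9
t 14.1 shift [-0.1 -0.4  3. ] rot [ 0.002 -0.001  0.   ] open 0.27 F [-0.4 -0.1 -4.4]
```

```bash
python3 -m pendant '[[[0,0,0,2,0,0,0],[0,0,0,3,0,0,0],[0,0,0,4,0,0,0],[0,0,0,4,0,0,0],[0,0,0,4,0,0,0]]]'
python3 -m pendant '[[[0.8,0,0,0,0,0,0],[0.8,0,0,0,0,0,0],[0.8,0,0,0,0,0,0],[0.8,0,0,0,0,0,0],[0.8,0,0,0,0,0,0]]]'
python3 -m pendant '[[[0.8,0,0,-35,0,0,0],[0.8,0,0,-70,0,0,0],[0.8,0,0,-105,0,0,0],[0.8,0,0,-140,0,0,0],[0.8,0,0,-140,0,0,0]]]'
python3 -c "
from h import *
im=ctrl.camera('top');cv2.imwrite('pics/t2raw.png',im[:,:,::-1]);cv2.imwrite('pics/t2.png',cv2.resize(im[130:280,175:375,::-1],(800,600),interpolation=cv2.INTER_CUBIC))
go(.3685,-.2296,.2,-13)"
```

```text
time_s: 14.55
eef_pos: [0.3703, 0.2852, 0.2104]
eef_rot: [0.0, 0.694, 0.72, 0.001]
wrist_force: [-6.2, -2.8, 10.8]
opening: 0.27
grasp_force: 62.0
time_s: 14.97
eef_pos: [0.37, 0.285, 0.2088]
eef_rot: [0.0, 0.695, 0.719, 0.0]
wrist_force: [0.6, 0.3, -0.3]
opening: 0.801
grasp_force: 0.0
time_s: 15.38
eef_pos: [0.372, 0.286, 0.3559]
eef_rot: [0.002, 0.695, 0.719, 0.006]
wrist_force: [1.8, 0.4, 0.0]
opening: 0.802
grasp_force: 0.0
t 15.4 shift [-514.8  -20.8   -4. ] rot [ 0.009  0.003 -1.309] open 0.8 F [ 0.5 -0.  -0.3]
```

View pics/t2.png

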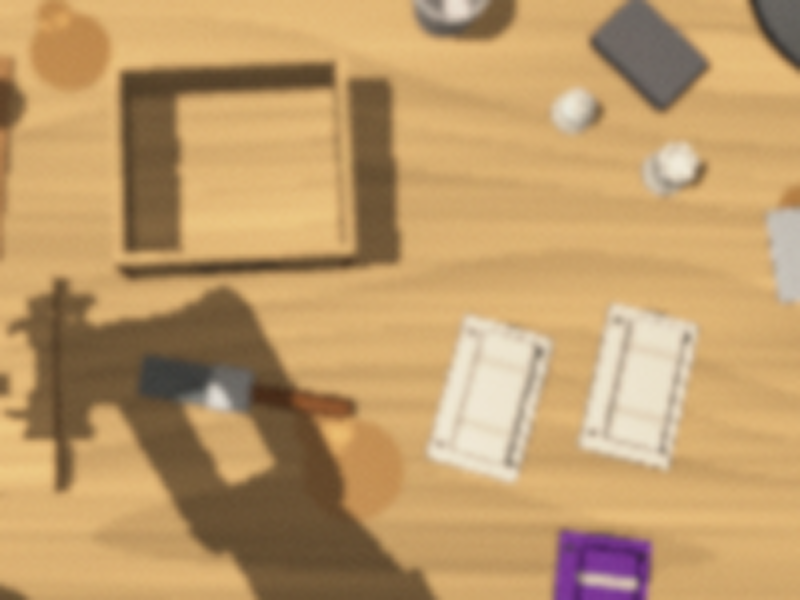

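The box is open: rim corners (117,68), (348,60), (356,258), (117,262). Half A is at (490,397) and half B at (638,385), both unmoved; the bishop is at (575,110) and the rook at (677,165). I'll take A first.

```bash
python3 -m pendant '[[[0.9,-35,-1,0,0,0,0],[0.9,-75,-3,0,0,0,0],[0.9,-115,-5,0,0,0,0],[0.9,-150,-6,0,0,0,0],[0.9,-172,-7,0,0,0,0]]]' >/dev/null
python3 -m pendant '[[[0.9,-40,-1,0,0,0,0],[0.9,-80,-3,0,0,0,0],[0.9,-120,-5,0,0,0,0],[0.9,-155,-6,0,0,0,0],[0.9,-172,-7,0,0,0,0]]]' >/dev/null
python3 -m pendant '[[[0.9,-40,-1,0,0,0,0],[0.9,-80,-3,0,0,0,0],[0.9,-120,-5,0,0,0,0],[0.9,-155,-6,0,0,0,0],[0.9,-171,-7,0,0,0,0]]]' >/dev/null
python3 -m pendant '[[[0.9,0,0,0,0,0,-0.12],[0.9,0,0,0,0,0,-0.24],[0.9,0,0,0,0,0,-0.36],[0.9,0,0,0,0,0,-0.48],[0.9,0,0,0,0,0,-0.6]]]' >/dev/null
python3 -m pendant '[[[0.9,0,0,0,0,0,-0.12],[0.9,0,0,0,0,0,-0.24],[0.9,0,0,0,0,0,-0.36],[0.9,0,0,0,0,0,-0.48],[0.9,0,0,0,0,0,-0.6]]]' >/dev/null
python3 -m pendant '[[[0.9,0,0,0,0,0,-0.12],[0.9,0,0,0,0,0,-0.115],[0.9,0,0,0,0,0,-0.115],[0.9,0,0,0,0,0,-0.115],[0.9,0,0,0,0,0,-0.115]]]'
python3 - <<'E'
from h import *
def cr(pts,o,s=4): return (np.array(pts,float)+.5)/s-.5+np.array(o)
O=(175,130)
P=px("top",cr([(117,68),(348,60),(356,258),(117,262)],O),.110);print(P[:,:2].tolist(),P.mean(0))
f=px("top",cr([(180,94),(335,86)],O),.008);print("floor far",f[:,:2].tolist())
for n,c in(("A",[(468,316),(552,338),(516,481),(429,456)]),("B",[(615,305),(697,323),(667,468),(580,445)])):
    P=px("top",cr(c,O),.008); v=(P[0]+P[1]-P[2]-P[3])/2;w=(P[0]+P[3]-P[1]-P[2])/2; print(n,P.mean(0),"yaw",np.degrees(np.arctan2(v[1],v[0])),np.degrees(np.arctan2(-w[0],w[1])))
# halves body tops via network side
im=ctrl.camera("side");cv2.imwrite("pics/s3.png",cv2.resize(im[150:330,150:390,::-1],(800,600),interpolation=cv2.INTER_CUBIC))
go(.369,-.229,.034,-14)
E
```

```text
time_s: 17.93
eef_pos: [0.3668, -0.2304, 0.3483]
eef_rot: [-0.0, 0.111, 0.994, 0.0]
wrist_force: [0.2, -1.0, -0.9]
opening: 0.904
grasp_force: 0.0
[[0.6541951277199562, 0.11787006359823674], [0.6652732924627444, -0.08952165198083775], [0.4852713945273433, -0.09840929150442673], [0.4784771271354069, 0.11198431395523414]] [0.5708 0.0105 0.11  ]
floor far [[0.6569261998195661, 0.06905896657459365], [0.6675065874658552, -0.08059536196216119]]
A [ 0.369  -0.2315  0.008 ] yaw -15.032631290314209 -14.633045082319516
B [ 0.3825 -0.3728  0.008 ] yaw -13.837608921025343 -12.91173437124941
t 18.0 shift [ -1.9   1.8 159.4] rot [ 0.    -0.     0.022] open 0.9 F [-0.2  0.3 -0.6]
```

View pics/s3.png

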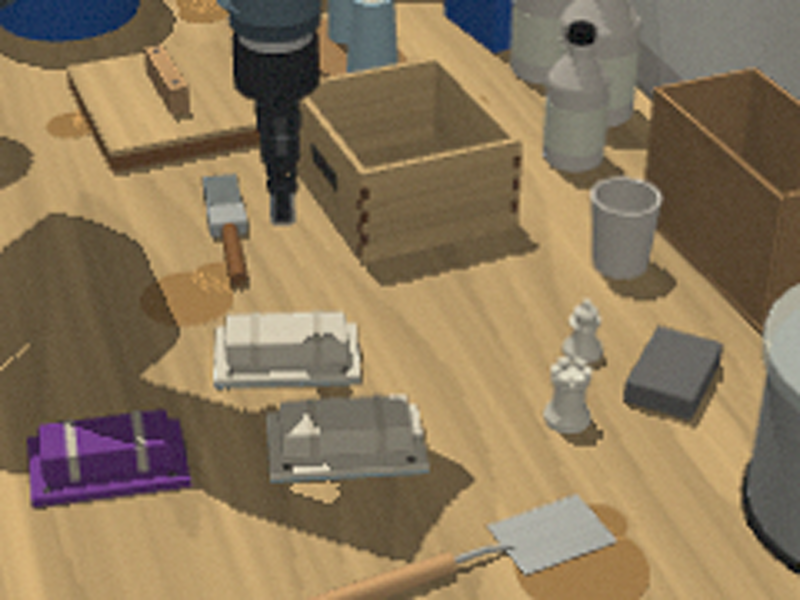

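A is at crop (288,345), still in place, with the gripper above it. The lid lies aside at (165,110). Gripping A.

```bash
python3 -m pendant '[[[0.9,-2,0,35,0,0,0.02],[0.9,-2,0,70,0,0,0.03],[0.9,-2,0,105,0,0,0.03],[0.9,-2,0,130,0,0,0.03],[0.9,-2,0,150,0,0,0.03]]]'
python3 -m pendant '[[[0.9,0,0,4,0,0,0],[0.9,0,0,8,0,0,0],[0.9,0,0,10,0,0,0],[0.9,0,0,10,0,0,0],[0.9,0,0,10,0,0,0]]]'
python3 -m pendant '[[[0.2,0,0,0,0,0,0],[0.2,0,0,0,0,0,0],[0.2,0,0,0,0,0,0],[0.2,0,0,0,0,0,0],[0.2,0,0,0,0,0,0]]]' >/dev/null
python3 -m pendant '[[[0.2,0,0,0,0,0,0],[0.2,0,0,0,0,0,0],[0.2,0,0,0,0,0,0],[0.2,0,0,0,0,0,0],[0.2,0,0,0,0,0,0]]]'
python3 -m pendant '[[[0.2,0,0,-10,0,0,0],[0.2,0,0,-30,0,0,0],[0.2,0,0,-60,0,0,0],[0.2,0,0,-95,0,0,0],[0.2,0,0,-130,0,0,0]]]'
python3 -m pendant '[[[0.2,0,0,-30,0,0,0],[0.2,0,0,-40,0,0,0],[0.2,0,0,-40,0,0,0],[0.2,0,0,-40,0,0,0],[0.2,0,0,-40,0,0,0]]]'
python3 - <<'E'
from h import *
c=np.array([.571,.009]);a=np.radians(2.3)
for s in(1,-1):
    t=c+s*.047*np.array([-np.sin(a),np.cos(a)]);print(t);go(*t,.2,2.3)
im=ctrl.camera("side");cv2.imwrite("pics/s4.png",cv2.resize(im[150:330,150:390,::-1],(800,600),interpolation=cv2.INTER_CUBIC))
E
```

```text
time_s: 18.4
eef_pos: [0.3682, -0.2302, 0.1964]
eef_rot: [-0.001, 0.126, 0.992, 0.001]
wrist_force: [-0.5, 0.5, 0.9]
opening: 0.905
grasp_force: 0.0
time_s: 18.82
eef_pos: [0.3694, -0.2314, 0.1899]
eef_rot: [0.001, 0.125, 0.992, -0.001]
wrist_force: [-0.4, -0.3, 0.2]
opening: 0.896
grasp_force: 0.0
time_s: 19.65
eef_pos: [0.3693, -0.231, 0.1898]
eef_rot: [0.001, 0.125, 0.992, -0.0]
wrist_force: [-1.0, 3.7, 9.5]
opening: 0.572
grasp_force: 62.6
time_s: 20.07
eef_pos: [0.3681, -0.2301, 0.3196]
eef_rot: [-0.001, 0.125, 0.992, 0.001]
wrist_force: [1.6, -1.7, -3.9]
opening: 0.572
grasp_force: 64.5
time_s: 20.48
eef_pos: [0.3681, -0.2302, 0.3563]
eef_rot: [-0.002, 0.125, 0.992, 0.001]
wrist_force: [-0.2, 0.9, -4.8]
opening: 0.568
grasp_force: 64.7
[0.5691 0.056 ]
t 20.5 shift [-123.7  327.1    1.6] rot [ 0.003 -0.003 -0.291] open 0.57 F [-0.2  0.9 -4.8]
[ 0.5729 -0.038 ]
t 20.5 shift [-150.7  237.     1.3] rot [ 0.003 -0.003 -0.291] open 0.57 F [-0.2  0.9 -4.8]
```

View pics/s4.png

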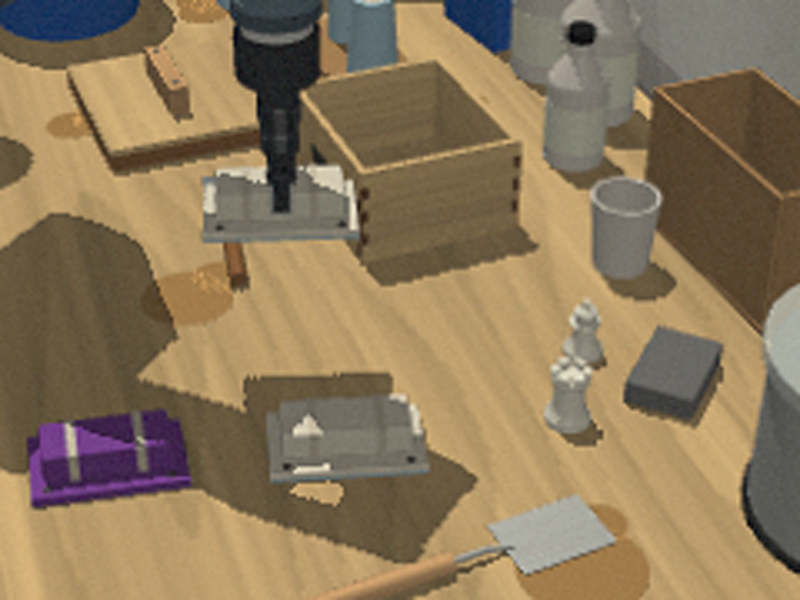

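A is held level and centred (280,205). I'll carry it to the left half of the box.

```bash
python3 -m pendant '[[[0.2,-10,27,0,0,0,0],[0.2,-23,62,0,0,0,0],[0.2,-37,98,0,0,0,0],[0.2,-51,135,0,0,0,0],[0.2,-62,164,0,0,0,0]]]' >/dev/null
python3 -m pendant '[[[0.2,-12,32,0,0,0,0],[0.2,-26,68,0,0,0,0],[0.2,-40,104,0,0,0,0],[0.2,-53,140,0,0,0,0],[0.2,-62,164,0,0,0,0]]]' >/dev/null
python3 -m pendant '[[[0.2,0,0,0,0,0,-0.1],[0.2,0,0,0,0,0,-0.2],[0.2,0,0,0,0,0,-0.291],[0.2,0,0,0,0,0,-0.291],[0.2,0,0,0,0,0,-0.291]]]'
python3 -c "
from h import *
go(.5691,.056,.0428,2.3)
im=ctrl.camera('top');cv2.imwrite('pics/t3.png',cv2.resize(im[130:280,175:375,::-1],(800,600),interpolation=cv2.INTER_CUBIC))"
```

```text
time_s: 21.78
eef_pos: [0.5699, 0.0561, 0.3564]
eef_rot: [-0.002, -0.019, 1.0, 0.0]
wrist_force: [0.3, -0.7, -4.5]
opening: 0.569
grasp_force: 65.1
t 21.8 shift [  0.2  -0.2 158.6] rot [ 0.001 -0.004 -0.003] open 0.57 F [ 0.3 -0.7 -4.5]
```

```bash
python3 -m pendant '[[[0.2,0,0,25,0,0,0],[0.2,0,0,45,0,0,0],[0.2,0,0,60,0,0,0],[0.2,0,0,75,0,0,0],[0.2,0,0,85,0,0,0]]]'
python3 -m pendant '[[[0.2,0,0,15,0,0,0],[0.2,0,0,30,0,0,0],[0.2,0,0,45,0,0,0],[0.2,0,0,58,0,0,0],[0.2,0,0,60,0,0,0]]]'
python3 -c "
from h import *
go(.5691,.056,.0428,2.3)"
```

```text
time_s: 22.25
eef_pos: [0.5696, 0.0559, 0.2714]
eef_rot: [-0.001, -0.019, 1.0, 0.0]
wrist_force: [-0.5, -0.4, -4.0]
opening: 0.571
grasp_force: 65.0
time_s: 22.67
eef_pos: [0.5705, 0.0538, 0.2122]
eef_rot: [-0.0, -0.019, 1.0, -0.002]
wrist_force: [-1.9, -13.1, -0.5]
opening: 0.567
grasp_force: 68.4
t 22.7 shift [ 1.3  2.3 14.4] rot [-0.004 -0.001 -0.002] open 0.57 F [ -1.9 -13.1  -0.5]
```

```bash
python3 -c "
from h import *
a=ctrl.camera('top')[130:230,190:290,::-1];b=ctrl.camera('side')[140:240,220:320,::-1]
cv2.imwrite('pics/c1.png',np.hstack([cv2.resize(a,(400,400),interpolation=cv2.INTER_CUBIC),cv2.resize(b,(400,400),interpolation=cv2.INTER_CUBIC)]))"
```

```text
(no output)
```

View pics/c1.png

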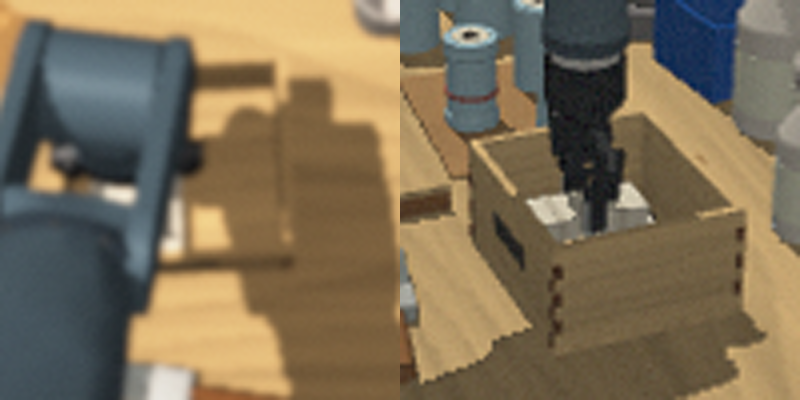

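```bash
python3 -m pendant '[[[0.2,0,-2,0,0,0,0],[0.2,0,-4,0,0,0,0],[0.2,0,-4,0,0,0,0],[0.2,0,-4,0,0,0,0],[0.2,0,-4,0,0,0,0]]]'
python3 -c "
from h import *
P=px('top',[(190+187/4-.4,130+222/4-.4)],.033);print(P)
print(px('top',[(190+275/4,130+100/4),(190+287/4,130+245/4)],.11))
go(.5691,.056,.0428,2.3)"
```

```text
time_s: 23.18
eef_pos: [0.5705, 0.0523, 0.2138]
eef_rot: [0.0, -0.02, 1.0, 0.0]
wrist_force: [0.5, 0.3, -3.9]
opening: 0.57
grasp_force: 68.2
[[0.5287 0.0011 0.033 ]]
[[ 0.6267 -0.0796  0.11  ]
 [ 0.4954 -0.0917  0.11  ]]
t 23.2 shift [ 1.3  3.8 16. ] rot [ 0.  0. -0.] open 0.57 F [ 0.5  0.3 -3.9]
```

```bash
python3 -m pendant '[[[0.2,0,0,4,0,0,0],[0.2,0,0,8,0,0,0],[0.2,0,0,11,0,0,0],[0.2,0,0,13,0,0,0],[0.2,0,0,13,0,0,0]]]'
python3 -m pendant '[[[0.2,0,0,2,0,0,0],[0.2,0,0,4,0,0,0],[0.2,0,0,4,0,0,0],[0.2,0,0,4,0,0,0],[0.2,0,0,4,0,0,0]]]'
```

```text
time_s: 23.6
eef_pos: [0.5711, 0.0509, 0.2007]
eef_rot: [0.001, -0.02, 1.0, -0.001]
wrist_force: [1.5, -7.4, -5.3]
opening: 0.568
grasp_force: 68.7
time_s: 24.02
eef_pos: [0.5717, 0.0504, 0.198]
eef_rot: [0.001, -0.02, 1.0, -0.001]
wrist_force: [-0.7, -10.4, 3.8]
opening: 0.569
grasp_force: 68.4
```

```bash
python3 -m pendant '[[[0.2,0,-2,0,0,0,0],[0.2,0,-4,0,0,0,0],[0.2,0,-4,0,0,0,0],[0.2,0,-4,0,0,0,0],[0.2,0,-4,0,0,0,0]]]'
python3 -m pendant '[[[0.6,0,0,0,0,0,0],[0.63,0,0,0,0,0,0],[0.66,0,0,0,0,0,0],[0.66,0,0,0,0,0,0],[0.66,0,0,0,0,0,0]]]'
python3 -m pendant '[[[0.66,0,0,-10,0,0,0],[0.66,0,0,-25,0,0,0],[0.66,0,0,-55,0,0,0],[0.66,0,0,-85,0,0,0],[0.66,0,0,-115,0,0,0]]]'
python3 -m pendant '[[[0.66,0,0,-30,0,0,0],[0.66,0,0,-40,0,0,0],[0.66,0,0,-40,0,0,0],[0.66,0,0,-40,0,0,0],[0.66,0,0,-40,0,0,0]]]'
python3 -c "
from h import *
a=ctrl.camera('top')[:,:,::-1];b=ctrl.camera('side')[140:240,220:320,::-1]
cv2.imwrite('pics/t4raw.png',a)
cv2.imwrite('pics/c2.png',np.hstack([cv2.resize(a[130:230,190:290],(400,400),interpolation=cv2.INTER_CUBIC),cv2.resize(b,(400,400),interpolation=cv2.INTER_CUBIC)]))
go(.3825,-.373,.2,-13)"
```

```text
time_s: 24.43
eef_pos: [0.5716, 0.0487, 0.1979]
eef_rot: [0.002, -0.02, 1.0, 0.0]
wrist_force: [1.7, 2.8, 4.6]
opening: 0.569
grasp_force: 69.6
time_s: 24.85
eef_pos: [0.5706, 0.048, 0.1965]
eef_rot: [-0.0, -0.02, 1.0, 0.0]
wrist_force: [-0.1, -0.6, -0.7]
opening: 0.661
grasp_force: 0.0
time_s: 25.27
eef_pos: [0.5704, 0.048, 0.3134]
eef_rot: [-0.0, -0.02, 1.0, 0.0]
wrist_force: [1.6, 0.5, 0.2]
opening: 0.662
grasp_force: 0.0
time_s: 25.68
eef_pos: [0.57, 0.0481, 0.3499]
eef_rot: [-0.002, -0.02, 1.0, 0.0]
wrist_force: [-0.3, -0.6, 0.7]
opening: 0.66
grasp_force: 0.0
t 25.8 shift [ 204.2 -413.2   -5. ] rot [ 0.    -0.004  0.267] open 0.66 F [ 0.5 -0.3  0. ]
```

View pics/c2.png

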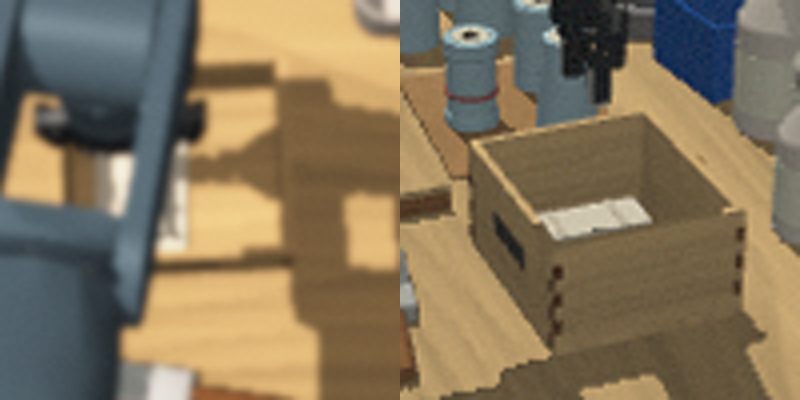

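Half A lies flat in the left half of the box, side crop (595,215). Next is B, and I'll re-measure it and the box numerically.

```bash
python3 -m pendant '[[[0.9,13,-27,0,0,0,0],[0.9,30,-60,0,0,0,0],[0.9,45,-92,0,0,0,0],[0.9,58,-120,0,0,0,0],[0.9,68,-138,0,0,0,0]]]' >/dev/null
python3 -m pendant '[[[0.9,15,-30,0,0,0,0],[0.9,30,-60,0,0,0,0],[0.9,45,-92,0,0,0,0],[0.9,58,-120,0,0,0,0],[0.9,68,-138,0,0,0,0]]]' >/dev/null
python3 -m pendant '[[[0.9,15,-30,0,0,0,0],[0.9,30,-60,0,0,0,0],[0.9,45,-92,0,0,0,0],[0.9,58,-120,0,0,0,0],[0.9,68,-137,0,0,0,0]]]' >/dev/null
python3 -m pendant '[[[0.9,0,0,0,0,0,0.1],[0.9,0,0,0,0,0,0.2],[0.9,0,0,0,0,0,0.26],[0.9,0,0,0,0,0,0.26],[0.9,0,0,0,0,0,0.26]]]'
python3 - <<'E'
from h import *
a=ctrl.camera('top')[:,:,::-1];s=ctrl.camera('side')[:,:,::-1]
cv2.imwrite('pics/t5raw.png',a);cv2.imwrite('pics/s5raw.png',s)
out=np.zeros((600,800,3),np.uint8)
out[:,:400]=cv2.resize(a[138:213,195:245],(400,600),interpolation=cv2.INTER_CUBIC)   # scale 8
out[:,400:]=cv2.resize(a[138:213,240:290],(400,600),interpolation=cv2.INTER_CUBIC)
out[300:,640:]=cv2.resize(s[220:295,220:260],(160,300))
cv2.imwrite('pics/c3.png',out)
print([(d['point'],d['confidence']) for d in ctrl.boxes_of('side','halfB_c')])
print("predicted B pixel side",proj('side',[[.3825,-.373,.019]])/[512,384])
go(.3825,-.373,.034,-13.3)
E
```

```text
time_s: 27.45
eef_pos: [0.3832, -0.3726, 0.3504]
eef_rot: [-0.001, 0.109, 0.994, 0.001]
wrist_force: [-0.5, -0.0, 0.1]
opening: 0.899
grasp_force: 0.0
[([0.3574, 0.7435], 0.81), ([0.498, 0.7359], 0.74)]
predicted B pixel side [[0.4956 0.726 ]]
t 27.6 shift [  0.7  -0.7 162.2] rot [ 0.001 -0.001  0.014] open 0.9 F [0.4 0.3 0.4]
```

View pics/c3.png

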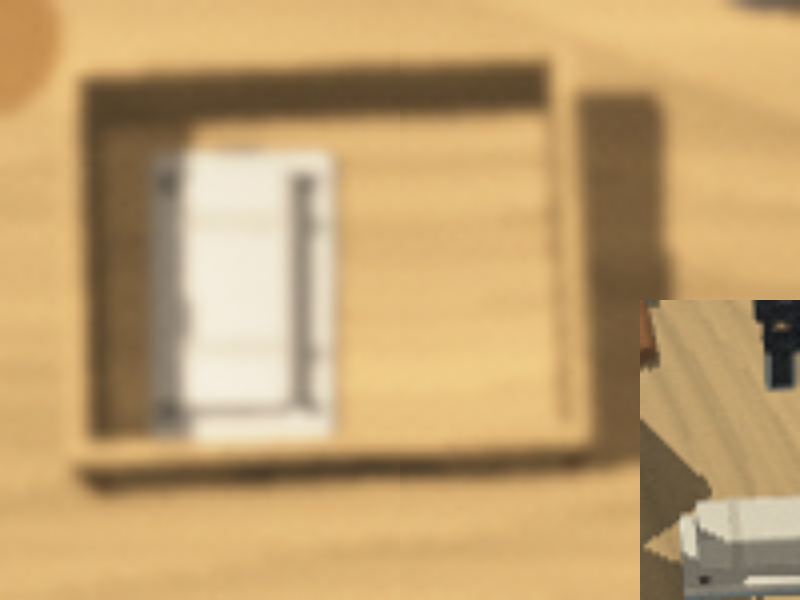

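Run:
```python
from h import *
L=lambda x,y:((x+.5)/8-.5+195,(y+.5)/8-.5+138)
Rr=lambda x,y:((x-400+.5)/8-.5+240,(y+.5)/8-.5+138)
f=lambda n,p,z:print(n,px('top',[p],z)[0,:2])
f("inner rim L far",L(85,82),.11);f("inner rim L near",L(92,438),.11)
f("rim R inner? far",Rr(549,65),.11);f("R line as floor",Rr(549,108),.008);f("R near floor",Rr(565,412),.008)
f("R outer far",Rr(576,90),.11);f("R outer near",Rr(592,440),.11)
f("far floor L",L(190,120),.008);f("far floor R",Rr(540,110),.008)
f("A far L",L(152,152),.018);f("A far R",L(335,150),.018);f("A near R",L(335,437),.018)
```

```text
inner rim L far [0.6499 0.113 ]
inner rim L near [0.4886 0.1046]
rim R inner? far [ 0.6611 -0.0772]
R line as floor [ 0.6677 -0.0799]
R near floor [ 0.5189 -0.0892]
R outer far [ 0.6497 -0.0895]
R outer near [ 0.4908 -0.0981]
far floor L [0.6591 0.0742]
far floor R [ 0.6667 -0.0755]
A far L [0.6405 0.0911]
A far R [0.643  0.0035]
A near R [0.504  0.0007]
```

Measured: the box centre is ≈(.574,.0115) with yaw 3°. A's centre is at y≈.0455, which leaves only 88 mm for B. The gripper's knuckles (±57 mm) touched the left wall. I'll push A left with closed fingers before bringing B.

```bash
python3 -c "
from h import *
go(.572,-.012,.19,3)"
python3 -m pendant '[[[0.4,0,0,0,0,0,-0.1],[0.2,0,0,0,0,0,-0.2],[0,0,0,0,0,0,-0.271],[0,0,0,0,0,0,-0.271],[0,0,0,0,0,0,-0.271]]]'
python3 -c "
from h import *
go(.572,-.012,.19,3)"
```

```text
t 27.6 shift [-106.1  392.8    6.4] rot [ 0.001 -0.001 -0.27 ] open 0.9 F [0.4 0.3 0.4]
time_s: 28.02
eef_pos: [0.3835, -0.3727, 0.3516]
eef_rot: [-0.0, -0.025, 1.0, 0.0]
wrist_force: [0.1, -0.0, -0.2]
opening: 0.186
grasp_force: 0.0
t 28.0 shift [-206.2  350.8    6.6] rot [ 0.    -0.    -0.003] open 0.19 F [ 0.1 -0.  -0.2]
```

```bash
python3 -m pendant '[[[0,-70,117,0,0,0,0],[0,-70,117,0,0,0,0],[0,-70,117,0,0,0,0],[0,-70,117,0,0,0,0],[0,-70,117,0,0,0,0]]]' >/dev/null
python3 -m pendant '[[[0,-70,117,0,0,0,0],[0,-70,117,0,0,0,0],[0,-70,117,0,0,0,0],[0,-70,117,0,0,0,0],[0,-70,117,0,0,0,0]]]' >/dev/null
python3 -m pendant '[[[0,-66,117,0,0,0,0],[0,-66,117,0,0,0,0],[0,-66,117,0,0,0,0],[0,-66,117,0,0,0,0],[0,-66,117,0,0,0,0]]]'
python3 -c "
from h import *
go(.572,-.012,.048,3)"
```

```text
time_s: 29.27
eef_pos: [0.5719, -0.0112, 0.3516]
eef_rot: [0.0, -0.027, 1.0, -0.0]
wrist_force: [1.1, -0.1, 0.3]
opening: 0.004
grasp_force: 0.0
t 29.3 shift [ -0.1  -0.7 148.6] rot [-0.     0.     0.001] open 0.0 F [ 1.1 -0.1  0.3]
```

```bash
python3 -m pendant '[[[0,0,0,35,0,0,0],[0,0,0,70,0,0,0],[0,0,0,105,0,0,0],[0,0,0,135,0,0,0],[0,0,0,148,0,0,0]]]'
python3 -m pendant '[[[0,0,5,0,0,0,0],[0,0,10,0,0,0,0],[0,0,15,0,0,0,0],[0,0,20,0,0,0,0],[0,0,25,0,0,0,0]]]'
python3 -m pendant '[[[0,0,2,0,0,0,0],[0,0,4,0,0,0,0],[0,0,6,0,0,0,0],[0,0,8,0,0,0,0],[0,0,8,0,0,0,0]]]'
```

```text
time_s: 29.68
eef_pos: [0.5687, -0.0141, 0.1994]
eef_rot: [-0.003, -0.024, 1.0, 0.0]
wrist_force: [-1.4, 1.0, -0.9]
opening: -0.003
grasp_force: 0.0
time_s: 30.1
eef_pos: [0.5709, 0.0133, 0.2059]
eef_rot: [0.002, -0.026, 1.0, -0.001]
wrist_force: [-0.4, -5.0, 2.2]
opening: -0.0
grasp_force: 2.7
time_s: 30.52
eef_pos: [0.5708, 0.0209, 0.2058]
eef_rot: [0.002, -0.026, 1.0, -0.001]
wrist_force: [1.7, -4.8, 3.7]
opening: 0.003
grasp_force: 2.6
```

```bash
python3 -m pendant '[[[0,0,2,0,0,0,0],[0,0,4,0,0,0,0],[0,0,5,0,0,0,0],[0,0,5,0,0,0,0],[0,0,5,0,0,0,0]]]'
python3 -m pendant '[[[0,0,1,0,0,0,0],[0,0,2,0,0,0,0],[0,0,3,0,0,0,0],[0,0,3,0,0,0,0],[0,0,3,0,0,0,0]]]'
python3 - <<'E'
from h import *
a=ctrl.camera('top')[:,:,::-1];cv2.imwrite('pics/t6raw.png',a)
print(a[150:200:6,200:246:3].min(2))
E
```

```text
time_s: 30.93
eef_pos: [0.5705, 0.0258, 0.2057]
eef_rot: [0.002, -0.026, 1.0, -0.001]
wrist_force: [0.3, -5.4, 3.6]
opening: -0.001
grasp_force: 2.7
time_s: 31.35
eef_pos: [0.5703, 0.0287, 0.2056]
eef_rot: [0.002, -0.026, 1.0, -0.001]
wrist_force: [-0.6, -6.3, 4.0]
opening: 0.003
grasp_force: 2.7
[[113  83  66  47 115 118 118 114 110 108 106 101  95  75  82  56]
 [ 94  78  37  44  75  95  98 100 106 108 110 114 101  82  76  51]
 [ 83  48  32  41  44  60  79  80  83  84  85  87  83  81  56  70]
 [ 66  35  41  91  92  71  44  48  51  54  54  65  83  76  37  45]
 [ 40  39  47  96  96 126 123  84  36  35  29  69  81  60  55  63]
 [ 92  94  86  78  70  74  82 106 135 115 167  90  80  66  94  73]
 [ 64  63  63  65  62  56  52  49  53  69  85  91  70 101 138 138]
 [ 70  69  68  66  66  61  58  55  45  45  93 115  74 117  91  87]
 [ 71  69  69  65  64  66  62  55  42  37  68  92  69  89  95  99]]
```

```bash
python3 -m pendant '[[[0,0,1,0,0,0,0],[0,0,2,0,0,0,0],[0,0,3,0,0,0,0],[0,0,3,0,0,0,0],[0,0,3,0,0,0,0]]]'
python3 -m pendant '[[[0,0,1,0,0,0,0],[0,0,2,0,0,0,0],[0,0,3,0,0,0,0],[0,0,3,0,0,0,0],[0,0,3,0,0,0,0]]]'
```

```text
time_s: 31.82
eef_pos: [0.5703, 0.0316, 0.2056]
eef_rot: [0.002, -0.026, 1.0, -0.001]
wrist_force: [1.6, -6.7, 2.6]
opening: -0.001
grasp_force: 3.0
time_s: 32.23
eef_pos: [0.5707, 0.0335, 0.206]
eef_rot: [0.003, -0.026, 1.0, -0.002]
wrist_force: [3.8, -11.7, 1.3]
opening: 0.003
grasp_force: 5.9
```

```bash
python3 -m pendant '[[[0,0,-8,0,0,0,0],[0,0,-8,0,0,0,0],[0,0,-8,-30,0,0,0],[0,0,-8,-70,0,0,0],[0,0,-8,-110,0,0,0]]]' >/dev/null
python3 -m pendant '[[[0.2,0,0,-35,0,0,0],[0.4,30,-55,-35,0,0,0],[0.6,50,-90,-35,0,0,0],[0.9,70,-129,-35,0,0,0],[0.9,70,-129,-35,0,0,0]]]' >/dev/null
python3 -m pendant '[[[0.9,70,-129,0,0,0,0],[0.9,70,-129,0,0,0,0],[0.9,70,-129,0,0,0,0],[0.9,70,-129,0,0,0,0],[0.9,70,-129,0,0,0,0]]]' >/dev/null
python3 -m pendant '[[[0.9,70,-129,0,0,0,0],[0.9,70,-129,0,0,0,0],[0.9,70,-129,0,0,0,0],[0.9,70,-129,0,0,0,0],[0.9,70,-129,0,0,0,0]]]' >/dev/null
python3 -m pendant '[[[0.9,0,0,0,0,0,0.1],[0.9,0,0,0,0,0,0.2],[0.9,0,0,0,0,0,0.281],[0.9,0,0,0,0,0,0.281],[0.9,0,0,0,0,0,0.281]]]'
python3 - <<'E'
from h import *
a=ctrl.camera('top')[:,:,::-1];cv2.imwrite('pics/t7raw.png',a)
ctrl.camera('side');print([(d['point'],round(d['confidence'],2)) for d in ctrl.boxes_of('side','halfB_c')])
# flange right edge rows in box: whiteness=min channel
for r in (160,170,180,190): print(r,a[r,205:242].min(1))
go(.3825,-.373,.04,-13.3)
E
```

```text
time_s: 34.32
eef_pos: [0.38, -0.3688, 0.3486]
eef_rot: [0.0, 0.113, 0.994, 0.0]
wrist_force: [0.5, -0.5, -0.3]
opening: 0.899
grasp_force: 0.0
[([0.4943, 0.7281], 0.76), ([0.3586, 0.7448], 0.62)]
160 [ 73  61  72  84  87  89  96 109 134 173 200 208 210 212 214 212 215 214
 207 177 139 119 127 152 156 129 112 114 119 119 119 119 119 119 119 120
 121]
170 [ 82  62  68  91 106 109 108 111 138 181 208 218 218 217 217 217 217 217
 209 188 154 126 141 179 193 166 127 116 116 117 117 118 118 119 117 119
 119]
180 [ 93  61  62  86 106 110 108 109 130 168 195 209 210 211 209 209 208 207
 207 195 168 135 121 139 161 146 112 108 120 126 128 127 128 127 128 129
 129]
190 [ 95  70  65  84  95  92  94 103 105 106 115 115 120 136 162 185 192 195
 195 195 196 200 200 196 191 174 140 118 121 124 126 128 129 127 127 127
 127]
t 34.5 shift [ -3.5  -3.  153.7] rot [0.    0.    0.005] open 0.9 F [-0.1 -0.2  0.2]
```

A is now against the left wall (flange edge column 230.5, formerly 236.9). Gripping B, the right-hand white half, which is still at its place; the purple one at side share (.36,.745) is not it.

```bash
python3 -m pendant '[[[0.9,-3,-3,35,0,0,0],[0.9,-3,-3,70,0,0,0],[0.9,-3,-3,105,0,0,0],[0.9,-3,-3,135,0,0,0],[0.9,-3,-3,147,0,0,0]]]'
python3 -m pendant '[[[0.9,0,0,4,0,0,0],[0.9,0,0,7,0,0,0],[0.9,0,0,7,0,0,0],[0.9,0,0,7,0,0,0],[0.9,0,0,7,0,0,0]]]'
python3 -m pendant '[[[0.2,0,0,0,0,0,0],[0.2,0,0,0,0,0,0],[0.2,0,0,0,0,0,0],[0.2,0,0,0,0,0,0],[0.2,0,0,0,0,0,0]]]' >/dev/null
python3 -m pendant '[[[0.2,0,0,0,0,0,0],[0.2,0,0,0,0,0,0],[0.2,0,0,0,0,0,0],[0.2,0,0,0,0,0,0],[0.2,0,0,0,0,0,0]]]'
python3 -m pendant '[[[0.2,0,0,-10,0,0,0],[0.2,0,0,-30,0,0,0],[0.2,0,0,-60,0,0,0],[0.2,0,0,-95,0,0,0],[0.2,0,0,-130,0,0,0]]]'
python3 -m pendant '[[[0.2,0,0,-30,0,0,0],[0.2,0,0,-40,0,0,0],[0.2,0,0,-40,0,0,0],[0.2,0,0,-40,0,0,-0.1],[0.2,0,0,-40,0,0,-0.2]]]'
python3 -m pendant '[[[0.2,0,0,0,0,0,-0.08],[0.2,0,0,0,0,0,-0.082],[0.2,0,0,0,0,0,-0.082],[0.2,0,0,0,0,0,-0.082],[0.2,0,0,0,0,0,-0.082]]]'
python3 - <<'E'
from h import *
print(px('top',[(230.5,175)],.018))
t=np.array([.574,.0115])-.037*np.array([-np.sin(.052),np.cos(.052)]);print(t)
go(*t,.2,3)
E
```

```text
time_s: 34.88
eef_pos: [0.3805, -0.3717, 0.1975]
eef_rot: [-0.002, 0.114, 0.993, 0.003]
wrist_force: [-0.6, -0.0, -0.1]
opening: 0.903
grasp_force: 0.0
time_s: 35.3
eef_pos: [0.3821, -0.3744, 0.1965]
eef_rot: [0.001, 0.115, 0.993, -0.001]
wrist_force: [0.5, -0.4, 0.6]
opening: 0.899
grasp_force: 0.0
time_s: 36.13
eef_pos: [0.382, -0.3732, 0.1959]
eef_rot: [0.0, 0.115, 0.993, 0.0]
wrist_force: [0.8, 4.9, 10.0]
opening: 0.567
grasp_force: 63.3
time_s: 36.55
eef_pos: [0.3808, -0.3728, 0.325]
eef_rot: [-0.001, 0.115, 0.993, 0.001]
wrist_force: [0.9, -1.3, -6.6]
opening: 0.569
grasp_force: 65.1
time_s: 36.97
eef_pos: [0.3809, -0.3727, 0.3619]
eef_rot: [-0.001, 0.013, 1.0, 0.002]
wrist_force: [0.3, 0.5, -6.7]
opening: 0.569
grasp_force: 65.1
time_s: 37.38
eef_pos: [0.3814, -0.3734, 0.3636]
eef_rot: [-0.0, -0.025, 1.0, 0.001]
wrist_force: [-0.7, -0.5, -6.9]
opening: 0.565
grasp_force: 65.1
[[0.5697 0.0246 0.018 ]]
[ 0.5759 -0.0254]
t 37.4 shift [-211.9  337.7    8.9] rot [ 0.002 -0.001 -0.002] open 0.57 F [-0.7 -0.5 -6.9]
```

```bash
python3 -m pendant '[[[0.2,-16,25,0,0,0,0],[0.2,-36,57,0,0,0,0],[0.2,-54,86,0,0,0,0],[0.2,-66,105,0,0,0,0],[0.2,-71,113,0,0,0,0]]]' >/dev/null
python3 -m pendant '[[[0.2,-16,25,0,0,0,0],[0.2,-36,57,0,0,0,0],[0.2,-54,86,0,0,0,0],[0.2,-66,105,0,0,0,0],[0.2,-71,113,0,0,0,0]]]' >/dev/null
python3 -m pendant '[[[0.2,-16,25,0,0,0,0],[0.2,-36,57,0,0,0,0],[0.2,-54,86,0,0,0,0],[0.2,-66,105,0,0,0,0],[0.2,-70,112,0,0,0,0]]]'
python3 -m pendant '[[[0.2,0,0,25,0,0,0],[0.2,0,0,45,0,0,0],[0.2,0,0,65,0,0,0],[0.2,0,0,80,0,0,0],[0.2,0,0,90,0,0,0]]]'
python3 -m pendant '[[[0.2,0,0,15,0,0,0],[0.2,0,0,30,0,0,0],[0.2,0,0,42,0,0,0],[0.2,0,0,52,0,0,0],[0.2,0,0,54,0,0,0]]]'
python3 -c "
from h import *
go(.5759,-.0254,.049,3)"
```

```text
time_s: 38.63
eef_pos: [0.5767, -0.0229, 0.3645]
eef_rot: [0.0, -0.027, 1.0, 0.0]
wrist_force: [-0.3, -0.3, -6.4]
opening: 0.569
grasp_force: 65.4
time_s: 39.05
eef_pos: [0.5748, -0.026, 0.2724]
eef_rot: [-0.002, -0.025, 1.0, 0.0]
wrist_force: [-0.9, -1.3, -7.1]
opening: 0.569
grasp_force: 65.3
time_s: 39.47
eef_pos: [0.5749, -0.0238, 0.2191]
eef_rot: [-0.001, -0.026, 1.0, 0.002]
wrist_force: [-4.0, 11.2, -1.2]
opening: 0.564
grasp_force: 69.3
t 39.5 shift [-1.  -1.7 15.1] rot [ 0.004 -0.003 -0.001] open 0.56 F [-4.  11.2 -1.2]
```

```bash
python3 -m pendant '[[[0.2,0,2,0,0,0,0],[0.2,0,3,0,0,0,0],[0.2,0,3,5,0,0,0],[0.2,0,3,8,0,0,0],[0.2,0,3,8,0,0,0]]]'
python3 -m pendant '[[[0.2,0,0,2,0,0,0],[0.2,0,0,4,0,0,0],[0.2,0,0,6,0,0,0],[0.2,0,0,7,0,0,0],[0.2,0,0,7,0,0,0]]]'
```

```text
time_s: 39.88
eef_pos: [0.5755, -0.0217, 0.2124]
eef_rot: [0.0, -0.026, 1.0, 0.0]
wrist_force: [1.2, 5.5, -7.1]
opening: 0.569
grasp_force: 69.4
time_s: 40.3
eef_pos: [0.576, -0.0205, 0.2064]
eef_rot: [0.001, -0.026, 1.0, 0.001]
wrist_force: [0.8, 12.7, -0.6]
opening: 0.564
grasp_force: 69.4
```

```bash
python3 -m pendant '[[[0.2,0,1,1,0,0,0],[0.2,0,1,2,0,0,0],[0.2,0,1,3,0,0,0],[0.2,0,1,3,0,0,0],[0.2,0,1,3,0,0,0]]]'
python3 -m pendant '[[[0.6,0,0,0,0,0,0],[0.62,0,0,0,0,0,0],[0.64,0,0,0,0,0,0],[0.64,0,0,0,0,0,0],[0.64,0,0,0,0,0,0]]]'
python3 -m pendant '[[[0.64,0,0,-10,0,0,0],[0.64,0,0,-25,0,0,0],[0.64,0,0,-55,0,0,0],[0.64,0,0,-85,0,0,0],[0.64,0,0,-115,0,0,0]]]'
python3 -m pendant '[[[0.64,0,0,-30,0,0,0],[0.64,0,-35,-40,0,0,0],[0.64,0,-75,-40,0,0,0],[0.64,0,-115,-40,0,0,0],[0.64,0,-150,-40,0,0,0]]]'
python3 - <<'E'
from h import *
a=ctrl.camera('top')[:,:,::-1];cv2.imwrite('pics/t8raw.png',a);s=ctrl.camera('side')[:,:,::-1];cv2.imwrite('pics/s8raw.png',s)
for r in (165,175,182): print(r,a[r,205:272].min(1))
for n in('bishop_c','rook_c','halfB_c'): print(n,[(np.round(d['point'],3),round(d['confidence'],2)) for d in ctrl.boxes_of('side',n)],[(np.round(d['point'],3),round(d['confidence'],2)) for d in ctrl.boxes_of('top',n)])
print(proj('side',[[.64,-.308,.03],[.587,-.4,.03]])/[512,384],proj('top',[[.64,-.308,.03],[.587,-.4,.03]])/[512,384])
go(.64,-.31,.2,3)
E
```

```text
time_s: 40.72
eef_pos: [0.576, -0.0199, 0.204]
eef_rot: [0.001, -0.026, 1.0, 0.001]
wrist_force: [-1.3, 10.1, 3.0]
opening: 0.564
grasp_force: 70.6
time_s: 41.13
eef_pos: [0.5759, -0.0188, 0.204]
eef_rot: [0.001, -0.026, 1.0, 0.002]
wrist_force: [-2.9, 17.0, 4.9]
opening: 0.636
grasp_force: 0.0
time_s: 41.55
eef_pos: [0.5759, -0.0217, 0.3202]
eef_rot: [0.001, -0.026, 1.0, -0.001]
wrist_force: [0.5, 0.2, 0.6]
opening: 0.641
grasp_force: 0.0
time_s: 41.97
eef_pos: [0.5836, -0.1735, 0.3602]
eef_rot: [0.002, -0.026, 1.0, -0.002]
wrist_force: [1.4, -0.1, 0.8]
opening: 0.641
grasp_force: 0.0
165 [ 78  63  79 100 112 113 111 110 133 174 200 210 210 210 208 209 210 207
 201 180 146 129 146 183 195 186 203 219 225 221 215 212 211 209 209 207
 208 210 213 212 210 209 200 184 158 135 142 164 163 143 111 104 102 101
  99  90  84  79  87  99 101 104 107 107  96  84  75]
175 [ 95  66  68  93 111 115 112 115 120 145 191 219 226 227 227 226 226 225
 221 204 168 129 127 151 180 177 180 205 221 225 226 227 227 226 226 225
 225 224 224 224 222 221 211 189 159 118 101  98  99  91  80  69  57  56
  57  61  61  61  66  67  68  69  74  77  81  88  91]
182 [ 97  67  65  90 112 118 114 113 118 144 182 207 211 214 216 217 217 216
 216 205 178 140 127 143 167 164 159 190 218 227 224 221 220 222 223 224
 224 223 222 214 185 142  97  78  75  73  67  70  73  75  74  76  77  78
  77  80  82  82  82  82  81  80  79  78  73  73  71]
bishop_c [(array([0.633, 0.649]), 0.6)] [(array([0.623, 0.411]), 0.48)]
rook_c [] []
halfB_c [(array([0.357, 0.752]), 0.82), (array([0.514, 0.413]), 0.54)] [(array([0.474, 0.449]), 0.71)]
[[0.6316 0.6434]
 [0.6257 0.6964]] [[0.6209 0.4109]
 [0.668  0.4474]]
t 42.4 shift [ -49.  -143.2    3. ] rot [-0.     0.     0.001] open 0.63 F [-0.1 -0.5 -0.2]
```

Half B is down next to A: TCP height at release equals floor contact, and its flange spans columns ≈230–254. Next the bishop (pointed head, side share (.633,.649)).

```bash
python3 -m pendant '[[[0.65,-12,-36,0,0,0,0],[0.65,-25,-72,0,0,0,0],[0.65,-37,-108,0,0,0,0],[0.65,-49,-144,0,0,0,0],[0.65,-49,-144,0,0,0,0]]]' 
python3 -m pendant '[[[0.65,0,0,35,0,0,0],[0.65,0,0,70,0,0,0],[0.65,0,0,105,0,0,0],[0.65,0,0,125,0,0,0],[0.65,0,0,125,0,0,0]]]'
python3 - <<'E'
from h import *
s=ctrl.camera('side')[:,:,::-1];a=ctrl.camera('top')[:,:,::-1];cv2.imwrite('pics/s9raw.png',s)
for n in('bishop_c','rook_c','pawn_c'): print(n,[(np.round(d['point'],3),round(d['confidence'],2)) for d in ctrl.boxes_of('side',n)])
# chess white blobs in side view
m=(s.min(2)>150)&(s.max(2)-s.min(2)<35);m=m.astype(np.uint8)
n,l,st,c=cv2.connectedComponentsWithStats(m[225:290,300:350]);print(st[1:],c[1:])
go(.64,-.311,.033,3)
E
```

```text
time_s: 42.78
eef_pos: [0.6407, -0.3169, 0.3568]
eef_rot: [0.0, -0.025, 1.0, -0.001]
wrist_force: [-0.8, 0.5, 0.1]
opening: 0.651
grasp_force: 0.0
time_s: 43.2
eef_pos: [0.6379, -0.3092, 0.2258]
eef_rot: [-0.004, -0.027, 1.0, 0.003]
wrist_force: [-1.1, 0.2, -1.0]
opening: 0.648
grasp_force: 0.0
bishop_c [(array([0.638, 0.657]), 0.64)]
rook_c [(array([0.629, 0.707]), 0.65)]
pawn_c [(array([0.66 , 0.568]), 0.61)]
[[19 29  1  1  1]
 [22 33  5  6 14]] [[19.     29.    ]
 [24.3571 36.0714]]
t 43.5 shift [ 1.   1.5 47.9] rot [-0.003  0.004  0.001] open 0.65 F [-0.5 -1.   0.5]
```

Run:
```python
from h import *
for p in((.633,.649),(.638,.657)): print(px('side',[(p[0]*512,p[1]*384)],.03))
print("rook",px('side',[(.629*512,.707*384)],.029))
print("top bishop",px('top',[(.623*512,.411*384)],.045))
s=cv2.imread('pics/s8raw.png');cv2.imwrite('pics/c4.png',np.hstack([cv2.resize(s[228:288,300:350],(400,480),interpolation=cv2.INTER_CUBIC),cv2.resize(cv2.imread('pics/s9raw.png')[208:283,290:340],(400,600),interpolation=cv2.INTER_CUBIC)[:480]]))
g=cv2.cvtColor(s,cv2.COLOR_BGR2GRAY)
for r in (238,241,244,247,250,253,256,259,262,265,268,271,274): print(r,g[r,312:345])
```

```text
[[ 0.6372 -0.3194  0.03  ]]
[[ 0.638  -0.3369  0.03  ]]
rook [[ 0.5843 -0.4184  0.029 ]]
top bishop [[ 0.6362 -0.3093  0.045 ]]
238 [161 155 150 148 149 155 160 159 163 166 166 163 163 163 164 165 163 169
 166 169 177 174 145 139 100  85  81  82  84  87  92  91  89]
241 [161 161 156 152 153 152 153 161 158 162 158 151 135 125 129 149 163 168
 165 164 164 171 171 173 171 168 166 166 163 165 165 161 166]
244 [163 160 158 158 157 150 148 154 155 136 120 120 128 132 136 131 120 151
 163 162 162 162 163 166 168 172 169 169 165 166 159 159 157]
247 [168 166 164 160 155 155 152 152 149 134 121 120 117 122 118 115 120 125
 155 160 161 160 161 159 159 162 164 169 167 164 164 163 163]
250 [133 168 167 164 161 161 154 155 148 123 116 122 124 129 130 127 131 159
 165 164 160 160 159 157 163 162 162 161 165 167 167 171 167]
253 [ 86  89  89  83  89  81 113 119 114 122 123 127 135 132 132 129 125 115
 154 161 162 166 164 162 156 156 156 159 162 159 162 143 106]
256 [ 87  87  92  95  87  87  87 103 118 124 131 135 139 143 140 130 130 124
  99 156 163 162 160 166 160 160 157 156 155 163  86  57 105]
259 [ 84  83  84  96 110 109 123 125 128 120 118 122 118 109  99  94  88  87
  88  84 155 167 161 157 163 162 164 166 115  56  55 107 109]
262 [ 88  88  80 115 126 118 117 116 116 115 116 114 114 121 127 104  87  88
  86  87  90  85  84  85  85  86  78  53  58  62  58 106 106]
265 [ 94  88  85  89 112 124 125 121 122 120 117 127 128 123 104  85  84  87
  86  89  90  89  88  90  87  71  60  67  66  64  67 106 107]
268 [ 92  94  94  91 102 117 119 123 128 132 128 125 124  98  86  88  84  88
  88  82  87  93  90  87  90  63  66  67  63  65  66  61  62]
271 [161 137 106 105 111 119 127 126 130 131 127 130 122 108  90  86  86  84
  82  86  91  90  90  88  94  89  88  74  79  67  65  64  63]
274 [162 184 149 117 122 128 129 131 133 130 130 127 127 127 123  94  86  86
  86  84  90  87  88  87  86  88  88  84  84  87  83  86 100]
```

```bash
python3 -m pendant '[[[0.65,0,0,15,0,0,0],[0.65,0,0,30,0,0,0],[0.65,0,0,42,0,0,0],[0.65,0,0,46,0,0,0],[0.65,0,0,46,0,0,0]]]'
python3 -m pendant '[[[0,0,0,0,0,0,0],[0,0,0,0,0,0,0],[0,0,0,0,0,0,0],[0,0,0,0,0,0,0],[0,0,0,0,0,0,0]]]' >/dev/null
python3 -m pendant '[[[0,0,0,0,0,0,0],[0,0,0,0,0,0,0],[0,0,0,0,0,0,0],[0,0,0,0,0,0,0],[0,0,0,0,0,0,0]]]'
python3 -m pendant '[[[0,0,0,-20,0,0,0],[0,0,0,-55,0,0,0],[0,0,0,-95,0,0,0],[0,0,0,-135,0,0,0],[0,0,0,-165,0,0,0]]]'
python3 -c "
from h import *
go(.572,.066,.2,3)"
```

```text
time_s: 43.87
eef_pos: [0.6386, -0.3114, 0.1835]
eef_rot: [-0.002, -0.026, 1.0, 0.001]
wrist_force: [-0.2, 0.1, -0.8]
opening: 0.648
grasp_force: 0.0
time_s: 44.7
eef_pos: [0.64, -0.3123, 0.1876]
eef_rot: [0.001, -0.026, 1.0, -0.0]
wrist_force: [-0.5, 0.4, 5.5]
opening: 0.249
grasp_force: 58.7
time_s: 45.12
eef_pos: [0.6397, -0.312, 0.3547]
eef_rot: [0.001, -0.026, 1.0, -0.001]
wrist_force: [1.3, -0.9, -0.2]
opening: 0.254
grasp_force: 58.7
t 45.1 shift [ 47.9 381.1  -0.8] rot [-0.001  0.001 -0.   ] open 0.25 F [ 1.3 -0.9 -0.2]
```

```bash
python3 -m pendant '[[[0,5,38,0,0,0,0],[0,10,78,0,0,0,0],[0,15,118,0,0,0,0],[0,20,155,0,0,0,0],[0,24,190,0,0,0,0]]]' >/dev/null
python3 -m pendant '[[[0,5,38,0,0,0,0],[0,10,78,0,0,0,0],[0,15,118,0,0,0,0],[0,20,155,0,0,0,0],[0,24,190,0,0,0,0]]]' >/dev/null
python3 -m pendant '[[[0,0,0,30,0,0,0],[0,0,0,60,0,0,0],[0,0,0,85,0,0,0],[0,0,0,105,0,0,0],[0,0,0,114,0,0,0]]]' 
python3 -m pendant '[[[0,0,0,2,0,0,0],[0,0,0,4,0,0,0],[0,0,0,4,0,0,0],[0,0,0,4,0,0,0],[0,0,0,4,0,0,0]]]' 
python3 -c "
from h import *
go(.572,.066,.0786,3)"
```

```text
time_s: 46.37
eef_pos: [0.57, 0.0653, 0.2339]
eef_rot: [-0.003, -0.026, 1.0, 0.0]
wrist_force: [0.5, -1.2, -0.5]
opening: 0.254
grasp_force: 58.9
time_s: 46.78
eef_pos: [0.5722, 0.0648, 0.2342]
eef_rot: [0.001, -0.026, 1.0, -0.0]
wrist_force: [0.4, 0.6, -0.5]
opening: 0.257
grasp_force: 59.0
t 46.8 shift [0.1 1.2 0.6] rot [-0.     0.001 -0.   ] open 0.26 F [ 0.4  0.6 -0.5]
```

```bash
python3 -m pendant '[[[0,0,0,1,0,0,0],[0,0,0,2,0,0,0],[0,0,0,2,0,0,0],[0.3,0,0,2,0,0,0],[0.4,0,0,2,0,0,0]]]'
python3 -m pendant '[[[0.6,0,0,0,0,0,0],[0.6,0,0,0,0,0,0],[0.6,0,0,0,0,0,0],[0.6,0,0,-10,0,0,0],[0.6,0,0,-25,0,0,0]]]'
python3 -m pendant '[[[0.6,0,0,-35,0,0,0],[0.6,0,0,-75,0,0,0],[0.6,0,0,-100,0,0,0],[0.6,0,0,-100,0,0,0],[0.6,0,0,-100,0,0,0]]]'
python3 -c "
from h import *
go(.587,-.4005,.2,3)"
```

```text
time_s: 47.2
eef_pos: [0.5721, 0.0647, 0.2321]
eef_rot: [0.001, -0.026, 1.0, -0.0]
wrist_force: [0.5, -5.7, 0.3]
opening: 0.397
grasp_force: 0.0
time_s: 47.62
eef_pos: [0.5714, 0.064, 0.2556]
eef_rot: [-0.001, -0.025, 1.0, 0.0]
wrist_force: [-1.7, 0.7, -0.3]
opening: 0.603
grasp_force: 0.0
time_s: 48.03
eef_pos: [0.5725, 0.065, 0.3588]
eef_rot: [0.002, -0.026, 1.0, -0.0]
wrist_force: [-0.6, 0.1, -0.7]
opening: 0.601
grasp_force: 0.0
t 48.0 shift [   9.8 -465.6    4. ] rot [-0.001  0.004 -0.   ] open 0.6 F [-0.6  0.1 -0.7]
```

```bash
python3 -m pendant '[[[0.75,1,-38,0,0,0,0],[0.75,2,-78,0,0,0,0],[0.75,3,-118,0,0,0,0],[0.75,3,-150,0,0,0,0],[0.75,3,-155,0,0,0,0]]]' >/dev/null
python3 -m pendant '[[[0.75,1,-38,0,0,0,0],[0.75,2,-78,0,0,0,0],[0.75,3,-118,0,0,0,0],[0.75,3,-150,0,0,0,0],[0.75,3,-155,0,0,0,0]]]' >/dev/null
python3 -m pendant '[[[0.75,1,-38,0,0,0,0],[0.75,2,-78,0,0,0,0],[0.75,3,-118,0,0,0,0],[0.75,3,-150,0,0,0,0],[0.75,3,-155,0,0,0,0]]]' >/dev/null
python3 -m pendant '[[[0.75,0,0,35,0,0,0],[0.75,0,0,70,0,0,0],[0.75,0,0,100,0,0,0],[0.75,0,0,112,0,0,0],[0.75,0,0,112,0,0,0]]]'
python3 - <<'E'
from h import *
s=ctrl.camera('side')[:,:,::-1];cv2.imwrite('pics/s10raw.png',s)
g=cv2.cvtColor(s,cv2.COLOR_BGR2GRAY)
print([(np.round(d['point'],3),round(d['confidence'],2)) for d in ctrl.boxes_of('side','rook_c')])
print(proj('side',[[.587,-.4005,.029],[.587,-.4005,.058],[.587,-.4005,.03+.022]])); 
for r in (262,266,270,274,278): print(r,g[r,305:340])
go(.587,-.4005,.032,3)
E
```

```text
time_s: 49.7
eef_pos: [0.586, -0.3973, 0.2388]
eef_rot: [-0.004, -0.026, 1.0, 0.004]
wrist_force: [-0.7, 0.2, -0.1]
opening: 0.751
grasp_force: 0.0
[(array([0.627, 0.706]), 0.59)]
[[320.3871 267.7774]
 [321.0512 260.251 ]
 [320.9132 261.8218]]
262 [163 170 171 176 175 174 172 168 162 160 149 142 135 119 116 121 105  87
  98  65  32  28  28  19 117 168 168 168 167 164 160 165 165 153 105]
266 [163 168 173 170 171 174 174 177 173 171 156 126 115 128 134 132 135 131
 136 133 130 156 161 167 168 165 168 169 169 166 168 171 115  59  67]
270 [163 157 159 164 173 177 174 171 173 186 157 124 124 129 132 133 134 132
 134 130 134 160 161 162 159 163 167 171 167 167 172 173  71  65  65]
274 [164 164 166 161 154 163 175 166 187 187 177 167 138 130 135 138 139 135
 133 131 127 118 163 165 158 159 161 169 171 168 163 170 166 169 168]
278 [167 162 161 164 163 161 154 160 172 163 128 121 123 130 131 136 135 139
 136 132 125  92  87  90 175 164 162 157 155 161 169 173 171 168 164]
t 49.8 shift [ 0.7 -1.2 57.9] rot [ 0.    -0.     0.001] open 0.75 F [ 0.7 -0.9  0.8]
```

```bash
python3 -m pendant '[[[0.75,0,-4,15,0,0,0],[0.75,0,-4,30,0,0,0],[0.75,0,-4,44,0,0,0],[0.75,0,-4,56,0,0,0],[0.75,0,-4,56,0,0,0]]]'
python3 -m pendant '[[[0,0,0,0,0,0,0],[0,0,0,0,0,0,0],[0,0,0,0,0,0,0],[0,0,0,0,0,0,0],[0,0,0,0,0,0,0]]]' >/dev/null
python3 -m pendant '[[[0,0,0,0,0,0,0],[0,0,0,0,0,0,0],[0,0,0,0,0,0,0],[0,0,0,0,0,0,0],[0,0,0,0,0,0,0]]]'
python3 -m pendant '[[[0,0,0,-20,0,0,0],[0,0,0,-55,0,0,0],[0,0,0,-95,0,0,0],[0,0,0,-135,0,0,0],[0,0,0,-165,0,0,0]]]'
python3 -c "
from h import *
go(.575,-.02,.2,3)"
```

```text
time_s: 50.22
eef_pos: [0.5861, -0.4028, 0.1843]
eef_rot: [-0.002, -0.026, 1.0, 0.002]
wrist_force: [-0.5, 1.4, -0.4]
opening: 0.757
grasp_force: 0.0
time_s: 51.05
eef_pos: [0.5876, -0.4041, 0.1894]
eef_rot: [0.0, -0.026, 1.0, -0.0]
wrist_force: [-0.2, -0.9, 2.8]
opening: 0.398
grasp_force: 59.1
time_s: 51.47
eef_pos: [0.5875, -0.4039, 0.3569]
eef_rot: [0.001, -0.026, 1.0, -0.001]
wrist_force: [0.4, -0.4, 0.0]
opening: 0.398
grasp_force: 59.4
t 51.5 shift [ -7.6 384.1   1.4] rot [-0.001  0.001 -0.   ] open 0.4 F [ 0.4 -0.4  0. ]
```

```bash
python3 -m pendant '[[[0,-1,38,0,0,0,0],[0,-2,78,0,0,0,0],[0,-3,118,0,0,0,0],[0,-4,155,0,0,0,0],[0,-4,192,0,0,0,0]]]' >/dev/null
python3 -m pendant '[[[0,-1,38,0,0,0,0],[0,-2,78,0,0,0,0],[0,-3,118,0,0,0,0],[0,-4,155,0,0,0,0],[0,-4,192,0,0,0,0]]]' >/dev/null
python3 -m pendant '[[[0,0,0,30,0,0,0],[0,0,0,60,0,0,0],[0,0,0,85,0,0,0],[0,0,0,105,0,0,0],[0,0,0,114,0,0,0]]]' 
python3 -m pendant '[[[0,0,0,2,0,0,0],[0,0,0,4,0,0,0],[0,0,0,5,0,0,0],[0,0,0,5,0,0,0],[0,0,0,5,0,0,0]]]' 
python3 -c "
from h import *
go(.575,-.02,.0804,3)"
```

```text
time_s: 52.72
eef_pos: [0.5737, -0.0194, 0.2361]
eef_rot: [-0.003, -0.026, 1.0, 0.001]
wrist_force: [-1.1, -0.0, -1.2]
opening: 0.402
grasp_force: 59.6
time_s: 53.13
eef_pos: [0.5758, -0.0202, 0.2358]
eef_rot: [0.001, -0.026, 1.0, -0.0]
wrist_force: [0.8, -0.0, -0.7]
opening: 0.397
grasp_force: 59.5
t 53.1 shift [0.8 0.3 0.4] rot [-0.001  0.002 -0.   ] open 0.4 F [ 0.8 -0.  -0.7]
```

```bash
python3 -m pendant '[[[0,0,0,1,0,0,0],[0,0,0,2,0,0,0],[0,0,0,2,0,0,0],[0.45,0,0,2,0,0,0],[0.5,0,0,2,0,0,0]]]'
python3 -m pendant '[[[0.7,0,0,0,0,0,0],[0.7,0,0,0,0,0,0],[0.7,0,0,0,0,0,0],[0.7,0,0,-10,0,0,0],[0.7,0,0,-25,0,0,0]]]'
python3 -m pendant '[[[0.7,0,0,-35,0,0,0],[0.7,0,0,-75,0,0,0],[0.7,0,0,-100,0,0,0],[0.7,0,0,-100,0,0,0],[0.7,0,0,-100,0,0,0]]]' >/dev/null
python3 -m pendant '[[[0.7,20,33,0,0,0,0],[0.7,40,66,0,0,0,0],[0.7,60,100,0,0,0,0],[0.7,80,132,0,0,0,0],[0.7,95,158,0,0,0,0]]]' >/dev/null
python3 -m pendant '[[[0.7,20,33,0,0,0,0],[0.7,40,66,0,0,0,0],[0.7,60,100,0,0,0,0],[0.7,80,132,0,0,0,0],[0.7,95,158,0,0,0,0]]]'
python3 -c "
from h import *
a=ctrl.camera('top')[:,:,::-1];b=ctrl.camera('side')[:,:,::-1]
cv2.imwrite('pics/t11raw.png',a);cv2.imwrite('pics/s11raw.png',b)
cv2.imwrite('pics/c5.png',np.hstack([cv2.resize(a[138:213,195:275],(400,375),interpolation=cv2.INTER_CUBIC),cv2.resize(b[150:225,230:310],(400,375),interpolation=cv2.INTER_CUBIC)]))"
```

```text
time_s: 53.55
eef_pos: [0.5756, -0.02, 0.2334]
eef_rot: [0.001, -0.026, 1.0, -0.0]
wrist_force: [0.6, 1.3, 0.3]
opening: 0.504
grasp_force: 0.3
time_s: 53.97
eef_pos: [0.5745, -0.0199, 0.2567]
eef_rot: [-0.002, -0.026, 1.0, 0.0]
wrist_force: [-0.5, 0.2, -0.5]
opening: 0.697
grasp_force: 0.0
time_s: 55.22
eef_pos: [0.3666, 0.287, 0.3563]
eef_rot: [-0.002, -0.026, 1.0, -0.0]
wrist_force: [0.8, 0.5, -0.4]
opening: 0.696
grasp_force: 0.0
```

View pics/c5.png

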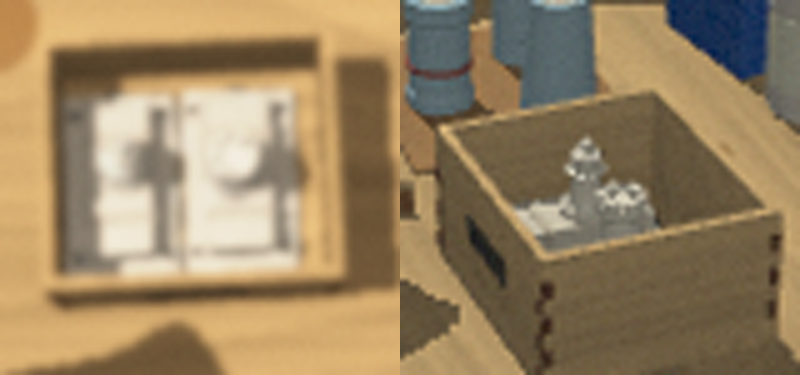

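Both halves lie flat side by side; the bishop (585,180) and rook (625,210) stand upright on them, below the rim. Now the lid: regrip it at the same spot and return it to the original seat pose (TCP .572,.008).

```bash
python3 -m pendant '[[[0.8,0,0,0,0,0,0.12],[0.8,0,0,0,0,0,0.24],[0.8,0,0,0,0,0,0.36],[0.8,0,0,0,0,0,0.48],[0.8,0,0,0,0,0,0.6]]]' >/dev/null
python3 -m pendant '[[[0.8,0,0,0,0,0,0.12],[0.8,0,0,0,0,0,0.24],[0.8,0,0,0,0,0,0.36],[0.8,0,0,0,0,0,0.48],[0.8,0,0,0,0,0,0.6]]]' >/dev/null
python3 -m pendant '[[[0.8,0,0,0,0,0,0.12],[0.8,0,0,0,0,0,0.24],[0.8,0,0,0,0,0,0.36],[0.8,0,0,0,0,0,0.388],[0.8,0,0,0,0,0,0.388]]]'
python3 -c "
from h import *
go(.37,.285,.0545,-88)
# bar in side image
print([np.round(d['point'],3) for d in ctrl.boxes_of('side','lid_bar')],proj('side',[[.37,.285,.046]])/[512,384])"
```

```text
time_s: 56.57
eef_pos: [0.3691, 0.2849, 0.3566]
eef_rot: [-0.0, 0.695, 0.719, -0.001]
wrist_force: [-0.1, 0.6, -0.1]
opening: 0.802
grasp_force: 0.0
t 56.6 shift [  0.2   1.2 147.1] rot [-0.002  0.001 -0.002] open 0.8 F [-0.1  0.6 -0.1]
[array([0.392, 0.465])] [[0.3913 0.4523]]
```

```bash
python3 -m pendant '[[[0.8,0,1,35,0,0,0],[0.8,0,1,70,0,0,0],[0.8,0,1,105,0,0,0],[0.8,0,1,130,0,0,0],[0.8,0,1,140,0,0,0]]]'
python3 -m pendant '[[[0.8,0,0,3,0,0,0],[0.8,0,0,6,0,0,0],[0.8,0,0,6,0,0,0],[0.8,0,0,6,0,0,0],[0.8,0,0,6,0,0,0]]]'
python3 -m pendant '[[[0,0,0,0,0,0,0],[0,0,0,0,0,0,0],[0,0,0,0,0,0,0],[0,0,0,0,0,0,0],[0,0,0,0,0,0,0]]]' >/dev/null
python3 -m pendant '[[[0,0,0,0,0,0,0],[0,0,0,0,0,0,0],[0,0,0,0,0,0,0],[0,0,0,0,0,0,0],[0,0,0,0,0,0,0]]]'
python3 -m pendant '[[[0,0,0,-10,0,0,0],[0,0,0,-30,0,0,0],[0,0,0,-60,0,0,0],[0,0,0,-95,0,0,0],[0,0,0,-130,0,0,0]]]'
python3 -m pendant '[[[0,0,0,-20,0,0,0],[0,0,0,-40,0,0,0],[0,0,0,-45,0,0,0],[0,0,0,-45,0,0,0],[0,0,0,-45,0,0,0]]]'
python3 -c "
from h import *
go(.572,.0085,.23,-88)"
```

```text
time_s: 57.03
eef_pos: [0.3683, 0.2845, 0.2137]
eef_rot: [-0.001, 0.694, 0.72, -0.003]
wrist_force: [-0.6, -0.6, 0.3]
opening: 0.802
grasp_force: 0.0
time_s: 57.45
eef_pos: [0.3709, 0.286, 0.2131]
eef_rot: [0.001, 0.695, 0.719, 0.001]
wrist_force: [-0.4, -0.2, 0.4]
opening: 0.805
grasp_force: 0.0
time_s: 58.28
eef_pos: [0.3705, 0.2858, 0.2123]
eef_rot: [0.0, 0.695, 0.719, 0.001]
wrist_force: [-0.3, -0.8, 6.0]
opening: 0.272
grasp_force: 60.4
time_s: 58.7
eef_pos: [0.369, 0.2852, 0.342]
eef_rot: [-0.001, 0.695, 0.719, -0.002]
wrist_force: [1.6, -0.5, -5.3]
opening: 0.272
grasp_force: 59.6
time_s: 59.12
eef_pos: [0.3695, 0.2854, 0.3854]
eef_rot: [-0.0, 0.695, 0.719, -0.001]
wrist_force: [-0.7, -0.1, -5.2]
opening: 0.273
grasp_force: 59.8
t 59.1 shift [-283.9  192.6    0.3] rot [-0.002  0.001  0.   ] open 0.27 F [-0.7 -0.1 -5.2]
```

```bash
python3 -m pendant '[[[0,-25,17,0,0,0,0],[0,-60,41,0,0,0,0],[0,-95,64,0,0,0,0],[0,-125,85,0,0,0,0],[0,-142,96,0,0,0,0]]]' >/dev/null
python3 -m pendant '[[[0,-25,17,0,0,0,0],[0,-60,41,0,0,0,0],[0,-95,64,0,0,0,0],[0,-125,85,0,0,0,0],[0,-142,97,0,0,0,0]]]' >/dev/null
python3 -m pendant '[[[0,0,0,15,0,0,0],[0,0,0,30,0,0,0],[0,0,0,42,0,0,0],[0,0,0,52,0,0,0],[0,0,0,52,0,0,0]]]'
python3 -m pendant '[[[0,0,0,0,0,0,0],[0,0,0,0,0,0,0],[0,0,0,0,0,0,0]]]'
python3 -c "
from h import *
go(.5727,.0085,.1473,-88)"
```

```text
time_s: 60.37
eef_pos: [0.5715, 0.0091, 0.3305]
eef_rot: [-0.003, 0.695, 0.719, -0.002]
wrist_force: [-0.6, -0.1, -5.3]
opening: 0.269
grasp_force: 59.8
time_s: 60.62
eef_pos: [0.5733, 0.0088, 0.3358]
eef_rot: [0.001, 0.694, 0.72, 0.001]
wrist_force: [0.1, -0.3, -4.2]
opening: 0.27
grasp_force: 59.8
t 60.6 shift [-0.3 -0.7 33.5] rot [0.002 0.    0.001] open 0.27 F [ 0.1 -0.3 -4.2]
```

```bash
python3 -m pendant '[[[0,0,-1,5,0,0,0],[0,0,-1,10,0,0,0],[0,0,-1,14,0,0,0],[0,0,-1,14,0,0,0],[0,0,-1,14,0,0,0]]]'
python3 -m pendant '[[[0,0,0,4,0,0,0],[0,0,0,8,0,0,0],[0,0,0,12,0,0,0],[0,0,0,15,0,0,0],[0,0,0,15,0,0,0]]]'
```

```text
time_s: 61.03
eef_pos: [0.5724, 0.0085, 0.3207]
eef_rot: [0.001, 0.694, 0.719, 0.001]
wrist_force: [4.8, -1.0, -7.2]
opening: 0.27
grasp_force: 60.0
time_s: 61.45
eef_pos: [0.5723, 0.0085, 0.3055]
eef_rot: [0.001, 0.695, 0.719, 0.0]
wrist_force: [5.6, 0.7, -2.6]
opening: 0.268
grasp_force: 60.7
```

```bash
python3 -m pendant '[[[0,0,0,1,0,0,0],[0,0,0,2,0,0,0],[0,0,0,3,0,0,0],[0,0,0,4,0,0,0],[0,0,0,4,0,0,0]]]'
python3 -m pendant '[[[0.4,0,0,0,0,0,0],[0.6,0,0,0,0,0,0],[0.8,0,0,0,0,0,0],[0.8,0,0,0,0,0,0],[0.8,0,0,0,0,0,0]]]'
python3 -m pendant '[[[0.8,0,0,-20,0,0,0],[0.8,0,0,-50,0,0,0],[0.8,0,0,-90,0,0,0],[0.8,0,0,-130,0,0,0],[0.8,0,0,-150,0,0,0]]]'
python3 -m pendant '[[[0.8,40,0,0,0,0,0],[0.8,80,0,0,0,0,0],[0.8,120,0,0,0,0,0],[0.8,160,0,0,0,0,0],[0.8,200,0,0,0,0,0]]]'
python3 -m pendant '[[[0.8,40,0,0,0,0,0],[0.8,80,0,0,0,0,0],[0.8,120,0,0,0,0,0],[0.8,160,0,0,0,0,0],[0.8,200,0,0,0,0,0]]]'
python3 - <<'E'
from h import *
a=ctrl.camera('top')[:,:,::-1];b=ctrl.camera('side')[:,:,::-1]
a0=cv2.imread('pics/top_raw.png');b0=cv2.imread('pics/side_raw.png')
# compare lid region with the original picture (lid was fully down then)
for n,x,y,(r0,r1,c0,c1) in(("top near edge",a,a0,(165,205,195,262)),("side near lid",b,b0,(172,225,230,312))):
    p,_=cv2.phaseCorrelate(np.float32(cv2.cvtColor(y,6)[r0:r1,c0:c1]),np.float32(cv2.cvtColor(x,6)[r0:r1,c0:c1]),cv2.createHanningWindow((c1-c0,r1-r0),cv2.CV_32F)); print(n,np.round(p,2),_)
for c in('side','top'): print([(np.round(d['point'],3),round(d['confidence'],2)) for d in ctrl.boxes_of(c,'lid_bar')])
print("orig side",269/512,187/384,"top",235/512,171/384)
# local template match of side lid edge
for (r0,r1,c0,c1) in((183,203,240,262),(188,208,285,310),(168,183,258,283)):
    r=cv2.matchTemplate(b[r0-6:r1+6,c0-6:c1+6],b0[r0:r1,c0:c1],cv2.TM_CCOEFF_NORMED);print(np.array(cv2.minMaxLoc(r)[3])-6,round(r.max(),2))
E
```

```text
time_s: 61.87
eef_pos: [0.5724, 0.0083, 0.3023]
eef_rot: [0.001, 0.695, 0.719, 0.0]
wrist_force: [6.9, -0.8, -0.0]
opening: 0.27
grasp_force: 61.2
time_s: 62.28
eef_pos: [0.5716, 0.0086, 0.3014]
eef_rot: [-0.001, 0.695, 0.719, -0.0]
wrist_force: [-0.4, -0.5, 0.0]
opening: 0.795
grasp_force: 0.0
time_s: 62.7
eef_pos: [0.5723, 0.0086, 0.4572]
eef_rot: [0.003, 0.695, 0.719, 0.002]
wrist_force: [0.7, 0.8, 0.2]
opening: 0.797
grasp_force: 0.0
time_s: 63.12
eef_pos: [0.5644, 0.2101, 0.4518]
eef_rot: [-0.0, 0.695, 0.719, -0.0]
wrist_force: [1.3, -0.9, 0.2]
opening: 0.8
grasp_force: 0.0
time_s: 63.53
eef_pos: [0.5573, 0.4103, 0.4515]
eef_rot: [-0.0, 0.695, 0.719, -0.0]
wrist_force: [1.0, -1.1, 0.1]
opening: 0.801
grasp_force: 0.0
top near edge [-0.31  0.58] 0.44853167169623903
side near lid [-0.7  -0.02] 0.8790044788470485
[(array([0.53 , 0.493]), 0.6)]
[(array([0.457, 0.45 ]), 0.67)]
orig side 0.525390625 0.4869791666666667 top 0.458984375 0.4453125
[-1  0] 0.99
[0 0] 0.98
[-1  0] 0.64
```

The lid matches the picture from when it was fully down: 0 px vertical shift at both edges and under 1 px sideways. Handing in.

```bash
python3 -c "
from bench import ctrl
print(ctrl.hand_in())"
```

```text
the job is handed in; nothing more can be done
None
```

I handed the job in at about 64 s without seeing a verdict: the one pot mould on the lid stands on the cardboard sheet, both white halves lie flat in the box with the bishop and rook upright on them (I found no pawn), and the lid is back fully down.

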